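Weigh two castings against each other and clamp the sound one

TASK

One of the two look-alike plaster post caps has a hollow in it. Stand them on opposite pans of the balance, let go and let the beam show which is heavier; then leave the light one on its pan, stand the heavier one on the bed of the blue quick-slide vice and push the near jaw up by its post until the cap's foot is firmly nipped between the two jaws. Plaster is brittle and the balance delicate, so feel for the contact and do not force anything, and leave the other things on the bench where they are.

Things in the scene. Friction and masses are not known exactly. Their poses are not given: they have to be found in the camera images.
- casting_a_mid (a point): centre (33 mm above its underside, on its upright axis) of one plaster post cap, off-white, z up, sides along x and y: square foot 60 x 60 mm, 14 mm high, then a 50 x 50 mm step to 20 mm, a square shaft 42 x 42 mm from 20 to 56 mm up (take it here), and small steps to its top at 66 mm. Stands upright on the bench at the start, both 0.3 to 0.5 kg, at least 50 g apart; which cap is heavier cannot be seen.
- casting_b_mid (a point): centre of the other post cap, the same in shape, size and look as the first.
- balance: green equal-arm top-pan balance, fixed to the bench; base 150 x 360 mm; origin under the centre of its base, z up, y along the beam towards the left pan; between the pans stand two scale plates with a red pointer (up to 200 mm high, within 40 mm of the middle).
- pan_left: round steel pan, 136 mm across, on the +y arm of the balance (115 mm from its middle); origin on the axis of its stem, 42 mm below the pan's flat top. It stays level and goes up and down with the beam: top 120 mm above the bench with the beam level, 11 mm lower or higher at its stops; it sits on a rubber bush that gives 1 to 2 mm under a cap. Pressing either pan with over 20 N harms the balance.
- pan_right: the same pan on the -y arm of the balance.
- beam (a joint): angle of the balance beam, rad: 0 level, positive with the left (+y) pan down, stops at about -0.1 and 0.1. It is damped and takes about a second to swing over; the difference of the two caps is enough to bring it to a stop.
- vice: quick-slide vice, fixed to the bench; steel bed 300 (x) x 110 (y) x 18 mm; origin under the centre of the bed, z up, its x axis points from the near (sliding) jaw to the far jaw. The near jaw's face, 80 mm wide and 26 mm high, lies 45 mm in -x from the origin plus the jaw's travel.
- bed_mid (a point): centre of the top face of the vice's bed, 18 mm above the bench, axes as the vice's; the cap stands on this face. The far jaw is blue with a thick black rubber pad (gives about 1 mm per 6 N), 84 mm wide, 28 mm high, upright, square to x; it is pegged at a different place each time, its pad's face 75 to 105 mm in +x from this point: not measured, so feel for it.
- jaw (a joint): travel of the near jaw along the vice's +x, m: 0 (fully back) to 0.100; starts at 0 to 0.012. It takes about 9 N to slide it slowly (3 N more as it shoves a cap along) and it stays where left, holding up to 9 N of nip. The foot is held when the jaw bears on it with over 4 N once let go; over 20 N breaks the plaster: push till it takes 9 to 14 N more than sliding the jaw alone.
- jaw_post (a point): grip point on the black upright post of the near jaw, 85 mm above the bench; post 18 mm (x of the vice) x 20 mm (y of the vice), its top 105 mm above the bench, its lower end 39 mm; 35 mm behind the jaw's face. Axes as the vice's.
- rosette: round plaster rosette, 90 mm across, 26 mm high, loose on the bench; origin under its centre. Leave alone.
- brush: paint brush lying on the bench, loose. Leave alone.
- spatula: spatula lying on the bench, loose. Leave alone.
- pigment_jar: yellow jar, 60 mm across, 85 mm high, loose; origin under its centre. Leave alone.
- bowl: blue mixing bowl, 130 mm across, 60 mm high, loose; origin under its centre. Leave alone.
- paint_tin: paint tin with a red band, 84 mm across, 110 mm high, loose; origin under its centre. Leave alone.
Not all that is in view belongs to the job. What is shaped like the part that bears casting_b_mid but green is not meant.

How it is judged:
By the outcome, as a careful person would: the job done as asked, in the order asked, and still so for the second after the job is handed in, with the robot touching nothing.
It also fails if it takes over 72 s, if anything falls off the work surface, if the arm or the gripper's body presses on something with over 40 N, if the wrist force passes 120 N, or if a joint passes its speed limit or range.

ROBOT

A 6-joint arm with a two-finger parallel gripper is mounted at the origin on the work surface. World frame = base frame: x ahead of the robot, y to its left, z up, the work surface at z = 0. Lengths are in mm, angles in rad, forces in N, time in s.
With the tool pointing down it reaches from about 200 to 875 mm from the base axis. Payload 3.4 kg.
Tool frame: the origin (TCP) lies at the very end of the fingers, on their centre line; the grasp point (between the pads) lies 19 mm behind it; x points along the fingers, y is the direction in which the jaws open and shut, and the axes are right-handed (so a half turn about x gives the same grasp; the last joint's range is limited). The gripper opens to 94 mm and grips with 3 to 60 N. Pads are 16 mm wide; open, the fingers measure 119 mm over their backs; the gripper's body (75 mm by 177 mm) begins 78 mm behind the grasp point.
Start: joints at [1.041, 0.276, 1.505, -0, 1.361, -0.121], TCP at [228.59, 527.651, 174.093] pointing down, gripper open.
Joint ranges: [-2.89, 2.89], [-0.75, 2.08], [0.22, 2.7], [-1.18, 4.32], [0.11, 2.71], [-2.7, 2.7]. Speed limits (rad/s): [2.57, 2.57, 3.14, 3.14, 3.14, 3.14].

INTERFACE

Orientations are given as [roll, pitch, yaw] about the fixed x, y, z axes, in that order (R = Rz(yaw) Ry(pitch) Rx(roll)).
In Python, from plant import sense, read_camera, camera_params, hand_in, finder gives the robot as it stands.
- The arm moves only by the shell command python3 -m creep 'ROWS' [OPENING] [FORCE]. ROWS is JSON, a list of rows, each an object of numbers: "x", "y", "z": the shift along the tool's x, y, z in mm; "rx", "ry", "rz": the turn, a rotation vector about the tool's x, y, z in units of 6 degrees (1.0 is 6 degrees). In form: [{"x": .., "y": .., "z": .., "rx": .., "ry": .., "rz": ..}, ...]. A call has 1 to 20 rows; each row shifts and turns the commanded pose from where the row before left it, along the tool's axes as they then stand; what a row does not reach is not made up. A row lasts 1/10 s, in which the tool goes at most 50 mm and 8.59 degrees, less where a joint would pass 70% of its speed; a pose out of reach is approached as far as the arm can. A call with a gripper value outside its range is refused whole. OPENING is the gripper command: -1 is fully open, 1 is shut, values between are in proportion, set as the call begins (- or left out, the last holds). The fingers move at their own pace and stop on an object; FORCE is the grip in N (left out, the last holds). Time passes only in rows, so rows that do not move let the fingers close. It gives the time, the measured TCP pose, the force and the opening at its end, in the units of the state.
- sense(): the state, without advancing time (a new reading comes with each control period).
- read_camera(name): name is "scene" or "top" or "wrist"; returns the picture (384x512x3 uint8, red, green, blue); there is no depth.
- camera_params(name): a dict with "vertical_fov" (degrees; the focal length in pixels is half the picture's height over the tangent of half this angle, whatever the lens; pixels are square), "cx", "cy" (the principal point, pixels), "rvec" (rotation vector, rad) and "tvec" (3), from world to camera coordinates, as OpenCV has them; the wrist camera has in their place "tool_from_camera" (4x4, takes a point from camera to tool coordinates, whose origin is the TCP and whose axes are the tool frame's). Camera axes: x right, y down, z forward; pixel columns grow to the right and rows downward; lengths in mm; the calibration is good to about 2 mm. A picture is of the moment at which its call begins: read the wrist's pose just before it. camera_params takes no time and is no camera call.
- hand_in(): hands the job in, once; it reports no verdict.
Trained networks look in the newest picture that a camera, given by its name, has taken for a name from the list of things; names that differ only in an ending like _2 or _b are one class to them, and where a whole thing is asked for, a point or a joint stands for the part that bears it (a point fixed in the world has none). Each returns a list of dicts, best first, with "confidence" (0 to 1); they miss things now and then, are a little off and sometimes report something else, mostly with a low value. They report only what shows in the picture. A call takes as long as a camera call. They do not tell look-alikes from the thing itself.
- finder.search_frame(camera, query): "bbox" ([left, top, width, height] in pixels, round what is visible of it).
- finder.outline_of(camera, query): "mask" (384x512 bool, what is visible of it) and "bbox" ([left, top, width, height] in pixels, round what is visible of it).
- finder.pinpoint(camera, query): "xy" ([column, row] in pixels: a listed point, or the origin of a listed thing).
The state is a dict: "time": time; "joint_pos": joint angles; "dq": joint speeds; "tau": joint torques, N m; "eef_pos": TCP position; "ee_rot": TCP orientation; "wrist_force": force on the tool from outside, world axes, zero at the start; "moment": the same for the moment, N m; "width": opening from 0.0 (shut) to 1.0 (fully open).
Only numpy, scipy, OpenCV 4.12 (cv2) and the standard library are available. Lean on these libraries where they do the work, as an engineer would, in place of code of your own. Each camera call takes 0.05 s, during which the arm holds its last target.

## Working session

There is one attempt and no reset: what is moved stays moved. The work goes in short steps, Python scripts to look and compute and a shell command to move; the robot and the scene stay as the last step left them, time stands still between calls to the robot, and variables do not carry over. Pictures are saved under pics/ and viewed, and the job is handed in when it is done.

```bash
ls; mkdir -p pics; cat > h.py <<'E'
import numpy as np, cv2
from plant import sense, read_camera, camera_params, hand_in, finder
from scipy.spatial.transform import Rotation as R
def snap(cam,fn):
    im=read_camera(cam); cv2.imwrite('pics/'+fn,im[:,:,::-1]); return im
def cam(name,s=None):
    p=camera_params(name); f=192/np.tan(np.radians(p['vertical_fov'])/2)
    K=np.array([[f,0,p['cx']],[0,f,p['cy']],[0,0,1]])
    if 'rvec' in p:
        Rm=cv2.Rodrigues(np.array(p['rvec'],float))[0]; t=np.array(p['tvec'],float)
    else:
        s=s or sense(); T=np.eye(4);T[:3,:3]=R.from_euler('xyz',s['ee_rot']).as_matrix();T[:3,3]=s['eef_pos']
        W=np.linalg.inv(T@np.array(p['tool_from_camera'])); Rm,t=W[:3,:3],W[:3,3]
    return K,Rm,t
def toz(c,uv,z):
    K,Rm,t=c; d=Rm.T@np.linalg.inv(K)@np.array([uv[0],uv[1],1.]); o=-Rm.T@t
    return o+d*(z-o[2])/d[2]
def proj(c,P):
    K,Rm,t=c; q=K@(Rm@np.array(P,float)+t); return q[:2]/q[2]
def tri(c1,u1,c2,u2):
    P=[c[0]@np.c_[c[1],c[2]] for c in (c1,c2)]
    X=cv2.triangulatePoints(P[0],P[1],np.array(u1,float).reshape(2,1),np.array(u2,float).reshape(2,1)); return (X[:3]/X[3]).ravel()
E
python3 - <<'E'
from h import *
s=sense(); print(s)
for c in('scene','top','wrist'):
    snap(c,c+'0.png'); print(c,camera_params(c).keys(), camera_params(c)['vertical_fov'])
    for q in ('casting_a_mid','balance','pan_left','pan_right','vice','bed_mid','jaw_post'):
        print(q,[(np.round(d['xy']),round(d['confidence'],2)) for d in finder.pinpoint(c,q)][:5])
print(sense()['time'])
E
```

```text
pics
{'time': 0.0, 'joint_pos': array([ 1.04098554e+00,  2.76570754e-01,  1.50610782e+00,  2.19920890e-05,
        1.36069817e+00, -1.20988431e-01]), 'dq': array([-0.00119033,  0.0001133 ,  0.00036246, -0.00015891,  0.00081096,
        0.00073885]), 'tau': array([-2.05870865e-04, -4.04587877e+01, -2.37236238e+01,  7.00117671e-02,
        3.46807740e-02, -1.47061078e-04]), 'eef_pos': array([228.25516809, 527.08121289, 173.22871199]), 'ee_rot': array([-1.70383534,  1.56901211, -2.1126623 ]), 'wrist_force': array([ 0.33861215,  0.20233356, -0.3011188 ]), 'moment': array([-0.05437389, -0.0231508 , -0.03475709]), 'width': 0.9976424176895445}
scene dict_keys(['vertical_fov', 'cx', 'cy', 'rvec', 'tvec']) 54.54057503764427
casting_a_mid [(array([244., 198.]), 0.93), (array([157., 318.]), 0.74)]
balance [(array([298., 234.]), 0.64)]
pan_left [(array([331., 200.]), 0.76)]
pan_right [(array([268., 240.]), 0.85)]
vice [(array([159., 317.]), 0.93)]
bed_mid [(array([157., 314.]), 0.63)]
jaw_post [(array([158., 316.]), 0.71), (array([130., 283.]), 0.66), (array([280., 171.]), 0.66)]
top dict_keys(['vertical_fov', 'cx', 'cy', 'rvec', 'tvec']) 57.37565106023786
casting_a_mid [(array([269., 214.]), 0.92)]
balance [(array([244., 151.]), 0.71), (array([203., 219.]), 0.2)]
pan_left [(array([197., 142.]), 0.71)]
pan_right [(array([288., 147.]), 0.91)]
vice [(array([406., 163.]), 0.67)]
bed_mid [(array([407., 165.]), 0.77), (array([286., 147.]), 0.31)]
jaw_post [(array([427., 191.]), 0.64)]
wrist dict_keys(['vertical_fov', 'cx', 'cy', 'tool_from_camera']) 66.4676326527071
casting_a_mid [(array([104., 369.]), 0.2)]
balance []
pan_left []
pan_right []
vice [(array([106., 368.]), 0.64)]
bed_mid []
jaw_post []
1.2
```

View pics/scene0.png

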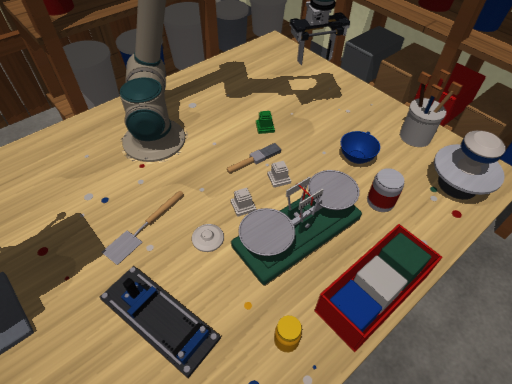

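View pics/top0.png

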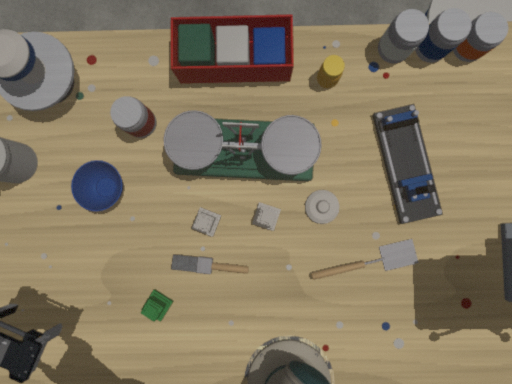

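View pics/wrist0.png

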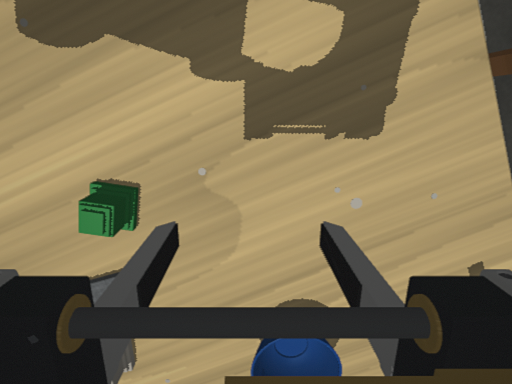

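```bash
python3 - <<'E'
from h import *
im=cv2.imread('pics/top0.png'); sc=cv2.imread('pics/scene0.png')
a=cv2.resize(im[195:245,185:295],None,fx=7,fy=7,interpolation=cv2.INTER_CUBIC)
cv2.imwrite('pics/c1.png',a)
b=cv2.resize(im[95:230,365:450],None,fx=4.4,fy=4.4,interpolation=cv2.INTER_CUBIC)
cv2.imwrite('pics/c2.png',b)
cv2.imwrite('pics/c3.png',cv2.resize(sc[155:220,225:300],None,fx=8,fy=8,interpolation=cv2.INTER_CUBIC))
cv2.imwrite('pics/c4.png',cv2.resize(im[105:190,155:330],None,fx=4.5,fy=4.5,interpolation=cv2.INTER_CUBIC))
c=cam('top'); s=cam('scene')
print('camera pos',-c[1].T@c[2], -s[1].T@s[2])
print(c[1])
E
```

```text
camera pos [440.64025114  60.04954063 931.60296609] [ 962.57540235 -369.12306714  894.11850582]
[[-0.01528015 -0.99976626 -0.01529494]
 [-0.99824924  0.01612755 -0.05690649]
 [ 0.05713986  0.01439862 -0.99826235]]
```

```bash
python3 - <<'E'
from h import *
c=cam('top'); s=cam('scene')
for n in ('top','scene'):
    snap(n,n+'1.png')
    for q in ('casting_a_mid','jaw_post','vice'):
        for d in finder.outline_of(n,q)[:4]:
            print(n,q,np.round(d['bbox']),round(d['confidence'],2))
    r=finder.pinpoint(n,'casting_b_mid');print(n,[(np.round(d['xy'],1),round(d['confidence'],2)) for d in r])
print('tri post',tri(c,(427,191),s,(130,283)))
for z in (0,120): print(z, toz(c,(197,142),z),toz(c,(288,147),z))
print(tri(c,(197,142),s,(331,200)),tri(c,(288,147),s,(268,240)))
print(sense()['time'])
E
```

```text
top casting_a_mid [255. 201.  28.  26.] 0.73
top casting_a_mid [191. 209.  30.  27.] 0.32
top jaw_post [396. 173.  40.  29.] 0.7
top jaw_post [375. 104.  67. 121.] 0.6
top vice [374. 102.  69. 124.] 0.86
top [(array([205. , 221.6]), 0.77), (array([151.4, 303.2]), 0.71)]
scene casting_a_mid [233. 186.  23.  32.] 0.6
scene jaw_post [121. 275.  37.  39.] 0.76
scene vice [101. 266. 120. 110.] 0.61
scene [(array([275.3, 174. ]), 0.71), (array([264.7, 117.2]), 0.56), (array([205. , 239.9]), 0.38)]
tri post [ 482.48902334 -332.84185326   87.75067189]
0 [627.84708587 233.44795159   0.        ] [609.87376178 -10.55328592   0.        ]
120 [603.73292889 211.11246097 120.        ] [588.07475296  -1.45891901 120.        ]
[613.36936773 220.1113071   73.64654544] [597.03056502  -4.1081657   74.46280379]
1.7
```

View pics/c1.png

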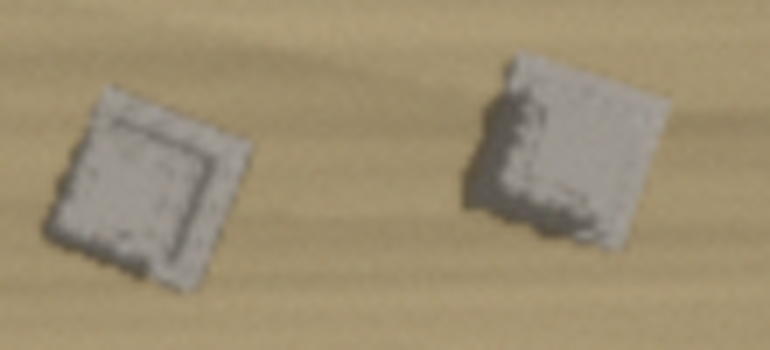

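View pics/c2.png

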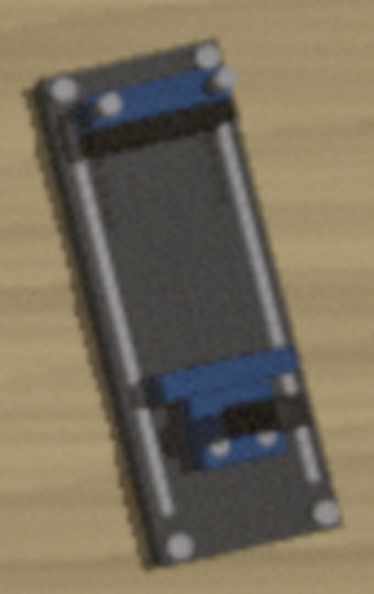

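View pics/c3.png

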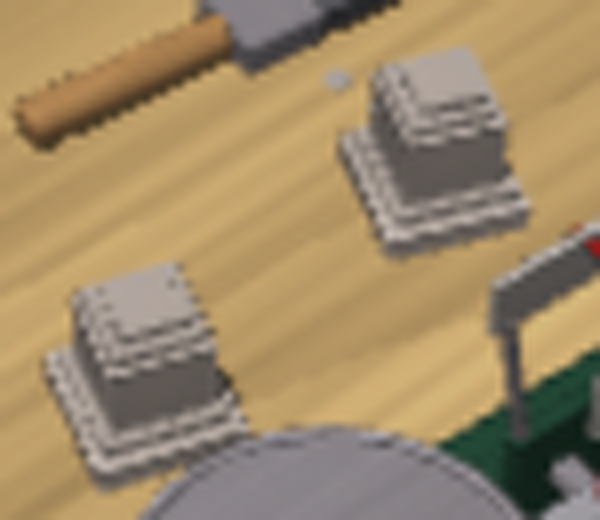

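View pics/c4.png

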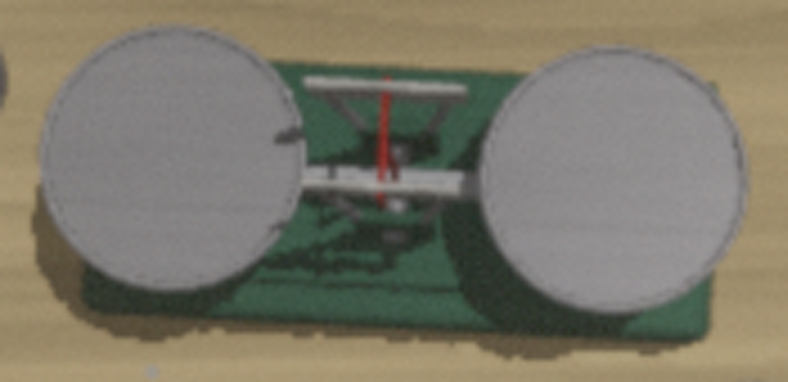

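```bash
cat >> h.py <<'E'
from scipy.optimize import least_squares
def fitrect(c,uvs,locs,x0):
    # locs: local (x,y,z) ; fit x,y,yaw
    def f(p):
        Rz=R.from_euler('z',p[2]).as_matrix()
        return np.concatenate([proj(c,Rz@np.array(l)+[p[0],p[1],0])-u for l,u in zip(locs,uvs)])
    r=least_squares(f,x0); return r.x, np.abs(r.fun).max()
E
python3 - <<'E'
from h import *
c=cam('top')
k=lambda p,s,o:(np.array(p)+0.5)/s-0.5+np.array(o)
C1=lambda p:k(p,7,(185,195)); C2=lambda p:k(p,4.4,(365,95)); C4=lambda p:k(p,4.5,(155,105))
# image up = +x, image left=+y
# corners: T: (+x,+y)  R:(+x,-y) B:(-x,-y) L:(-x,+y)
T,Rr,B,L=(30,30,14),(30,-30,14),(-30,-30,14),(-30,30,14)
for n,uv,lo in (('capL',[(110,85),(250,143),(190,292)],[T,Rr,B]),('capR',[(515,50),(670,100),(620,250),(465,205)],[T,Rr,B,L])):
    uv=[C1(u) for u in uv]; g=toz(c,np.mean(uv,0),14)
    p,e=fitrect(c,uv,lo,[g[0],g[1],-0.35]); print(n,p,np.degrees(p[2]),e)
print('pans',toz(c,C4((172,158)),120),toz(c,C4((613,180)),120))
uv=[C2(u) for u in [(40,80),(215,42),(340,522),(150,567)]]
lo=[(150,55,18),(150,-55,18),(-150,-55,18),(-150,55,18)]
p,e=fitrect(c,uv,lo,[570,-300,0.2]); print('vice',p,np.degrees(p[2]),e)
Rz=R.from_euler('z',p[2]).as_matrix()
P=np.array([482.5,-332.8,0])-[p[0],p[1],0]; print('post in vice', Rz.T@P)
# far pad top (z=18+28) from crop
for u in ((88,150),(232,118),(160,380),(297,350)):
    q=toz(c,C2(u),46); print(u,(Rz.T@(q-[p[0],p[1],0])))
s=sense(); print(R.from_euler('xyz',s['ee_rot']).as_matrix().round(3))
E
```

```text
capL [ 4.15257475e+02  2.09098324e+02 -4.11226193e-01] -23.561525278190867 0.5559980314218649
capR [ 4.26471218e+02  5.24367949e+01 -3.22872783e-01] -18.499247808028116 0.39334327009643744
pans [609.30097849 220.87154722 120.        ] [593.57224379  -8.16858259 120.        ]
vice [ 5.59375403e+02 -3.17173166e+02  1.98115866e-01] 11.351202983350749 1.5765753279750925
post in vice [-78.44736637  -0.19035852   0.        ]
(88, 150) [95.54205827 46.2101153  46.        ]
(232, 118) [ 95.9259056  -38.83217617  46.        ]
(160, 380) [-42.7734098  37.0748558  46.       ]
(297, 350) [-42.62707254 -43.02989703  46.        ]
[[ 0.     0.397  0.918]
 [ 0.     0.918 -0.397]
 [-1.     0.     0.   ]]
```

Candidates for the caps: the white ones at scene (244,200) and (280,174), which are top (266,216) and (206,222). The look-alike is the green one at scene (265,121), top (157,305), and it's not meant. The close crop shows both chosen ones off-white with square steps.

```bash
cat >> h.py <<'E'
def plan(pos,ang=None):
    """pos target TCP; ang opening direction deg (mod 180). tool down. prints tool shift AFTER turning"""
    s=sense(); M=R.from_euler('xyz',s['ee_rot']).as_matrix()
    cur=np.degrees(np.arctan2(M[1,1],M[0,1])); 
    tilt=np.degrees(np.arccos(-M[2,0])); d=0 if ang is None else (ang-cur+90)%180-90
    M2=R.from_euler('z',d,degrees=True).as_matrix()@M
    sh=M2.T@(np.array(pos)-s['eef_pos']); 
    print('t',round(s['time'],2),'pos',s['eef_pos'].round(1),'ang',round(cur,2),'tilt',round(tilt,2),'q6',s['joint_pos'][5].round(2),'w',round(s['width'],3),'F',s['wrist_force'].round(2))
    print(' turn rx total',round(-d/6,3),' then shift xyz',sh.round(1))
E
python3 - <<'E'
from h import *
plan([415.3,209.1,120],66.4)
E
```

```text
t 1.7 pos [228.6 527.6 174.1] ang 66.58 tilt 0.01 q6 -0.12 w 0.998 F [-1.37 -0.1   0.54]
 turn rx total 0.03  then shift xyz [  54.1 -217.2  298.6]
```

```bash
python3 -m creep '[{"y":-11,"z":15},{"y":-22,"z":30},{"y":-24,"z":33},{"y":-24,"z":33},{"y":-24,"z":33,"x":6},{"y":-24,"z":33,"x":6},{"y":-24,"z":33,"x":10},{"y":-24,"z":33,"x":12},{"y":-22,"z":30,"x":10},{"y":-18,"z":25.6,"x":10},{},{},{}]' -1 20
python3 - <<'E'
from h import *
s=sense(); im=snap('wrist','w1.png'); c=cam('wrist',s)
for d in finder.pinpoint('wrist','casting_a_mid'):
    print(d['xy'],d['confidence'],toz(c,d['xy'],33))
plan([415.3,209.1,22],66.4)
E
```

```text
t 1.8 pos [228.6 527.6 174.1] ang 66.58 tilt 0.0 q6 -0.12 w 1.001 F [ 0.22  0.13 -0.06]
 turn rx total 0.03  then shift xyz [ 152.1 -217.1  298.6]$[0]: bad value
```

View pics/w1.png

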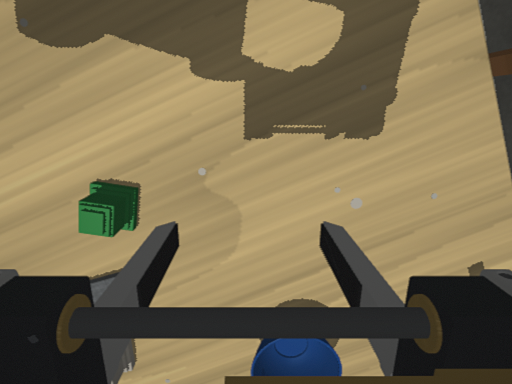

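```bash
python3 -m creep '[{"x":0,"y":-11,"z":15,"rx":0,"ry":0,"rz":0},{"x":0,"y":-22,"z":30,"rx":0,"ry":0,"rz":0},{"x":0,"y":-24,"z":33,"rx":0,"ry":0,"rz":0},{"x":0,"y":-24,"z":33,"rx":0,"ry":0,"rz":0},{"x":6,"y":-24,"z":33,"rx":0,"ry":0,"rz":0},{"x":6,"y":-24,"z":33,"rx":0,"ry":0,"rz":0},{"x":10,"y":-24,"z":33,"rx":0,"ry":0,"rz":0},{"x":12,"y":-24,"z":33,"rx":0,"ry":0,"rz":0},{"x":10,"y":-22,"z":30,"rx":0,"ry":0,"rz":0},{"x":10,"y":-18,"z":25.6,"rx":0,"ry":0,"rz":0},{"x":0,"y":0,"z":0,"rx":0,"ry":0,"rz":0},{"x":0,"y":0,"z":0,"rx":0,"ry":0,"rz":0}]' -1 20
python3 - <<'E'
from h import *
s=sense(); im=snap('wrist','w2.png'); c=cam('wrist',s)
for d in finder.pinpoint('wrist','casting_a_mid'):
    print(d['xy'],d['confidence'],toz(c,d['xy'],33))
plan([415.3,209.1,22],66.4)
E
```

```text
time: 3.0
eef_pos: [416.1, 208.8, 120.1]
ee_rot: [-2.911, 1.57, 2.961]
wrist_force: [-0.9, 0.3, 0.6]
width: 0.999
[124.6, 249.7] 0.97 [427.02542221  50.77780749  33.        ]
t 3.1 pos [416.  210.2 120.5] ang 66.59 tilt 0.04 q6 -0.84 w 0.999 F [ 0.31  0.25 -0.83]
 turn rx total 0.032  then shift xyz [98.5 -1.3 -0.2]
```

View pics/w2.png

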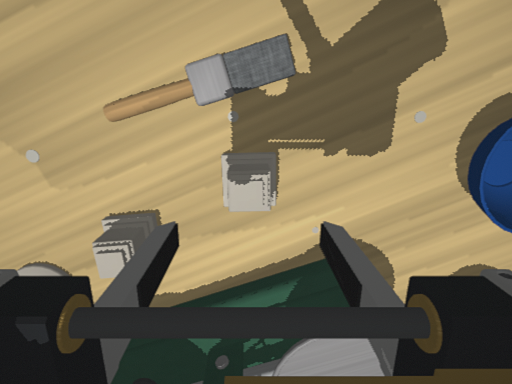

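```bash
python3 - <<'E'
from h import *
s=sense(); s['eef_pos']=np.array([415.8,209.4,120.3]); c=cam('wrist',s)
im=cv2.imread('pics/w2.png')
def draw(x,y,yaw):
  Rz=R.from_euler('z',yaw,degrees=True).as_matrix()
  for h,zs in ((30,(0,14)),(21,(20,56))):
    for z in zs:
      pts=[proj(c,Rz@np.array([a*h,b*h,z])+[x,y,0]) for a,b in((1,1),(1,-1),(-1,-1),(-1,1))]
      cv2.polylines(im,[np.round(pts).astype(int)],True,(0,0,255) if h==30 else (0,255,0),1)
draw(415.3,209.1,-23.56)
draw(426.5,52.4,-18.5)
cv2.imwrite('pics/w2d.png',cv2.resize(im[140:290,70:320],None,fx=3,fy=3))
E
```

```text
(no output)
```

View pics/w2d.png

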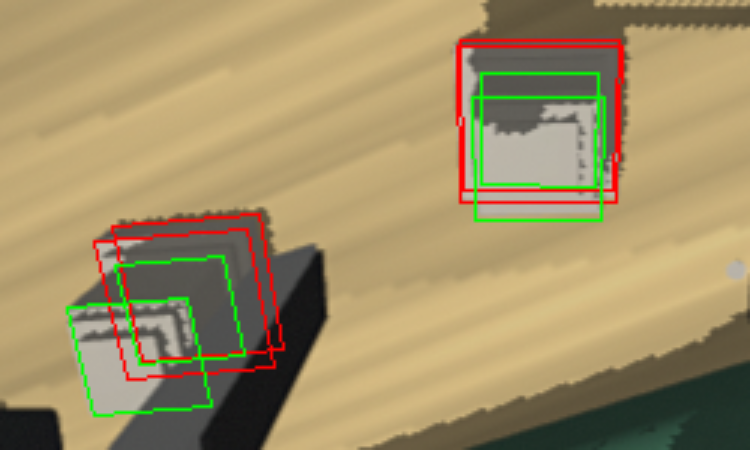

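```bash
python3 -m creep '[{"x":15,"y":-0.5,"z":0,"rx":0,"ry":0,"rz":0},{"x":27,"y":-0.5,"z":0,"rx":0,"ry":0,"rz":0},{"x":27,"y":0,"z":0,"rx":0,"ry":0,"rz":0},{"x":18,"y":0,"z":0,"rx":0,"ry":0,"rz":0},{"x":9,"y":0,"z":0,"rx":0,"ry":0,"rz":0},{"x":0,"y":0,"z":0,"rx":0,"ry":0,"rz":0}]'
python3 -m creep '[{"x":0,"y":0,"z":0,"rx":0,"ry":0,"rz":0},{"x":0,"y":0,"z":0,"rx":0,"ry":0,"rz":0},{"x":0,"y":0,"z":0,"rx":0,"ry":0,"rz":0},{"x":0,"y":0,"z":0,"rx":0,"ry":0,"rz":0},{"x":0,"y":0,"z":0,"rx":0,"ry":0,"rz":0},{"x":0,"y":0,"z":0,"rx":0,"ry":0,"rz":0},{"x":0,"y":0,"z":0,"rx":0,"ry":0,"rz":0}]' 1 20
```

```text
time: 3.7
eef_pos: [414.8, 209.5, 23.5]
ee_rot: [-2.53, 1.569, -2.937]
wrist_force: [1.1, -1.5, 1.0]
width: 1.0
time: 4.4
eef_pos: [415.9, 208.8, 24.1]
ee_rot: [-1.162, 1.571, -1.571]
wrist_force: [-0.9, -0.8, 0.1]
width: 0.44
```

```bash
python3 -m creep '[{"x":-8,"y":0,"z":0,"rx":0,"ry":0,"rz":0},{"x":-25,"y":0,"z":0,"rx":0,"ry":0,"rz":0},{"x":-35,"y":0,"z":0,"rx":0,"ry":0,"rz":0},{"x":-35,"y":0,"z":0,"rx":0,"ry":0,"rz":0},{"x":-30,"y":0,"z":0,"rx":0,"ry":0,"rz":0},{"x":-15,"y":0,"z":0,"rx":0,"ry":0,"rz":0},{"x":-8,"y":0,"z":0,"rx":0,"ry":0,"rz":0},{"x":0,"y":0,"z":0,"rx":0,"ry":0,"rz":0},{"x":0,"y":0,"z":0,"rx":0,"ry":0,"rz":0}]' 1 20
python3 - <<'E'
from h import *
plan([609.3,220.9,160],66.4)
E
```

```text
time: 5.3
eef_pos: [414.9, 208.6, 179.0]
ee_rot: [-2.447, 1.568, -2.856]
wrist_force: [1.1, -0.3, -4.7]
width: 0.367
t 5.3 pos [414.9 208.6 179. ] ang 66.58 tilt 0.14 q6 -0.85 w 0.367 F [ 1.1  -0.31 -4.69]
 turn rx total 0.03  then shift xyz [ 18.5  89.1 173.2]
```

```bash
python3 - <<'E'
from h import *
im=snap('wrist','w3.png');im=snap('scene','s3.png'); cv2.imwrite('pics/s3c.png',cv2.resize(im[100:240,200:360,::-1],None,fx=4,fy=4)); print(sense()['width'],sense()['wrist_force'])
E
```

```text
0.36251981457488447 [ 0.47345947  0.06769596 -3.95797614]
```

View pics/w3.png

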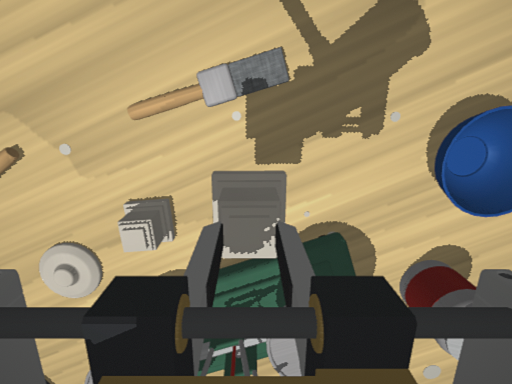

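View pics/s3c.png

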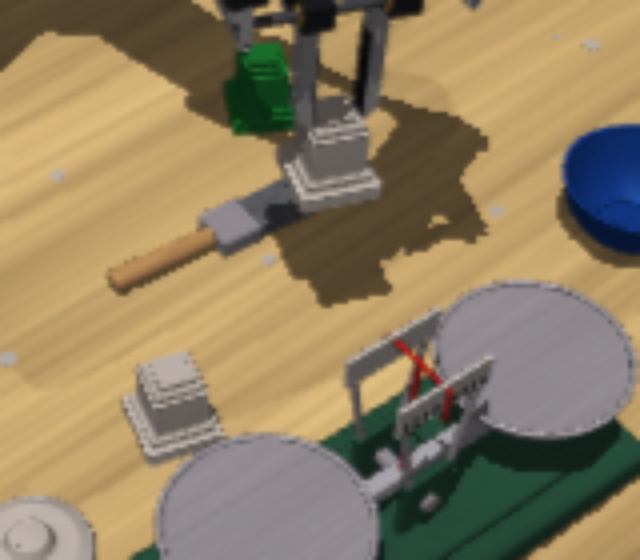

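```bash
python3 - <<'E'
from h import *
s=sense(); print(np.round(camera_params('wrist')['tool_from_camera'],3))
c=cam('wrist',s); M=R.from_euler('xyz',s['ee_rot']).as_matrix(); cs=cam('scene')
im=cv2.imread('pics/w3.png'); sc=cv2.imread('pics/s3.png')
for off,col in ((24,(0,0,255)),(50,(255,0,0))):
  for h,zs in ((30,(0,14)),(21,(20,56))):
    for z in zs:
      P=[s['eef_pos']+M@np.array([off-z,a*h,b*h]) for a,b in((1,1),(1,-1),(-1,-1),(-1,1))]
      for i_,cc in ((im,c),(sc,cs)):
        cv2.polylines(i_,[np.round([proj(cc,p) for p in P]).astype(int)],True,col,1)
cv2.imwrite('pics/w3d.png',np.hstack([cv2.resize(im[140:300,180:320],None,fx=2.5,fy=2.5),cv2.resize(sc[100:200,250:320],(280,400))]))
E
```

```text
[[ 1.00000e-03 -2.81000e-01  9.60000e-01 -2.10393e+02]
 [ 1.00000e+00 -0.00000e+00 -1.00000e-03 -4.94000e-01]
 [ 0.00000e+00  9.60000e-01  2.81000e-01 -8.17630e+01]
 [ 0.00000e+00  0.00000e+00  0.00000e+00  1.00000e+00]]
```

View pics/w3d.png

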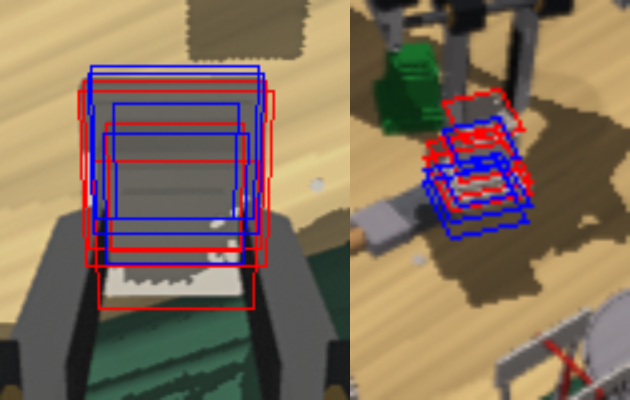

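```bash
python3 -m creep '[{"x":0,"y":7,"z":13,"rx":0,"ry":0,"rz":0},{"x":0,"y":13,"z":26,"rx":0,"ry":0,"rz":0},{"x":0,"y":15,"z":30,"rx":0,"ry":0,"rz":0},{"x":0,"y":15,"z":30,"rx":0,"ry":0,"rz":0},{"x":0,"y":15,"z":30,"rx":0,"ry":0,"rz":0},{"x":2,"y":13,"z":26,"rx":0,"ry":0,"rz":0},{"x":4,"y":8,"z":12,"rx":0,"ry":0,"rz":0},{"x":4,"y":3,"z":6,"rx":0,"ry":0,"rz":0},{"x":0,"y":0,"z":0,"rx":0,"ry":0,"rz":0},{"x":0,"y":0,"z":0,"rx":0,"ry":0,"rz":0}]'
python3 - <<'E'
from h import *
im=snap('wrist','w4.png');im=snap('scene','s4.png'); cv2.imwrite('pics/s4c.png',cv2.resize(im[100:260,220:400,::-1],None,fx=4,fy=4)); 
plan([609.3,220.9,144],66.4)
E
```

```text
time: 6.4
eef_pos: [608.5, 221.8, 169.6]
ee_rot: [-2.623, 1.568, -3.031]
wrist_force: [-0.8, -0.1, -4.7]
width: 0.365
t 6.5 pos [608.8 221.9 170.5] ang 66.6 tilt 0.02 q6 -0.92 w 0.363 F [ 0.02  0.97 -4.35]
 turn rx total 0.034  then shift xyz [26.5 -0.7  0.9]
```

View pics/s4c.png

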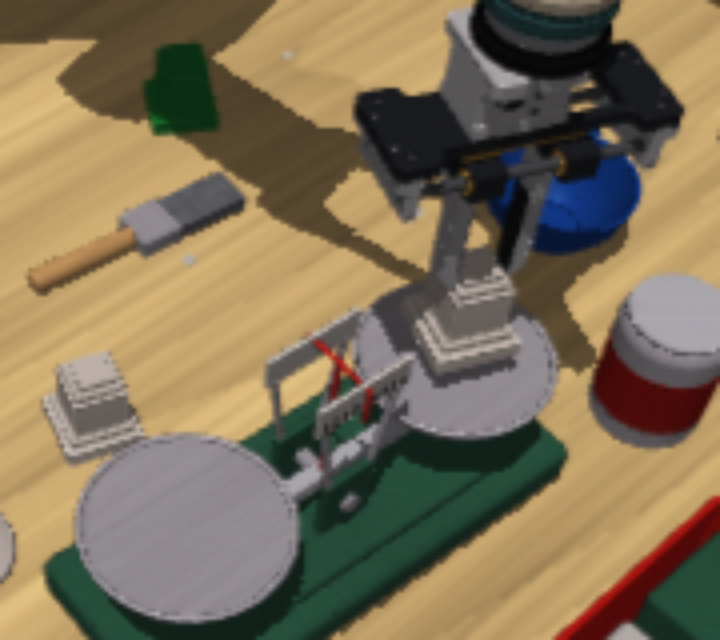

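View pics/w4.png

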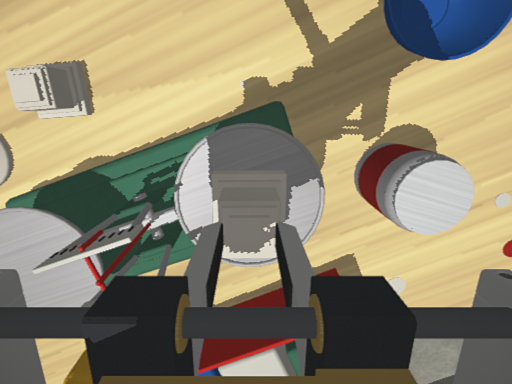

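```bash
python3 - <<'E'
from h import *
s=sense(); c=cam('wrist',s); M=R.from_euler('xyz',s['ee_rot']).as_matrix(); cs=cam('scene')
out=[]
for off in (24,40,58):
  im=cv2.imread('pics/w4.png'); sc=cv2.imread('pics/s4.png')
  im=cv2.resize(im[140:290,180:320],None,fx=2,fy=2); sc=cv2.resize(sc[150:210,310:360],None,fx=5,fy=5)
  for h,zs,col in ((30,(0,14),(0,0,255)),(21,(20,56),(0,255,0))):
    for z in zs:
      P=[s['eef_pos']+M@np.array([off-z,a*h,b*h]) for a,b in((1,1),(1,-1),(-1,-1),(-1,1))]
      for i_,cc,o,f in ((im,c,(180,140),2),(sc,cs,(310,150),5)):
        cv2.polylines(i_,[np.round([(proj(cc,p)-o)*f for p in P]).astype(int)],True,col,1)
  out.append(np.hstack([im,cv2.resize(sc,(250,300))][0:2]))
cv2.imwrite('pics/w4d.png',np.hstack(out)[:, :]); print(out[0].shape)
cv2.imwrite('pics/w4d.png',np.vstack(out)[:, :])
E
```

```text
(300, 530, 3)
```

View pics/w4d.png

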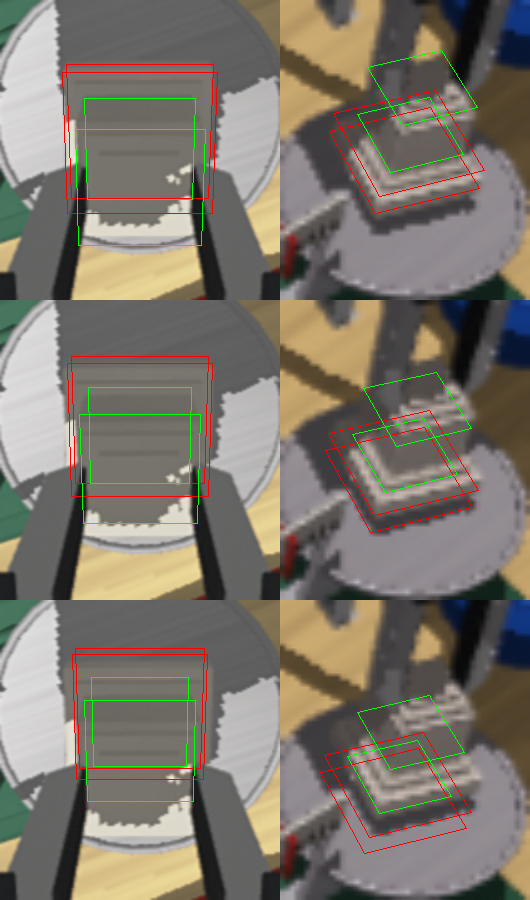

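```bash
Z='"y":0,"z":0,"rx":0,"ry":0,"rz":0'; python3 -m creep '[{"x":5,"y":-0.5,"z":0.5,"rx":0,"ry":0,"rz":0},{"x":7,"y":0,"z":0,"rx":0,"ry":0,"rz":0},{"x":5,"y":0,"z":0,"rx":0,"ry":0,"rz":0},{"x":0,"y":0,"z":0,"rx":0,"ry":0,"rz":0}]'
python3 -m creep '[{"x":1,"y":0,"z":0,"rx":0,"ry":0,"rz":0},{"x":1,"y":0,"z":0,"rx":0,"ry":0,"rz":0},{"x":1,"y":0,"z":0,"rx":0,"ry":0,"rz":0},{"x":1,"y":0,"z":0,"rx":0,"ry":0,"rz":0},{"x":1,"y":0,"z":0,"rx":0,"ry":0,"rz":0}]'
python3 -m creep '[{"x":1,"y":0,"z":0,"rx":0,"ry":0,"rz":0},{"x":1,"y":0,"z":0,"rx":0,"ry":0,"rz":0},{"x":1,"y":0,"z":0,"rx":0,"ry":0,"rz":0},{"x":1,"y":0,"z":0,"rx":0,"ry":0,"rz":0}]'

```

```text
time: 6.9
eef_pos: [609.3, 220.9, 151.8]
ee_rot: [-2.524, 1.568, -2.933]
wrist_force: [0.1, 1.0, -4.9]
width: 0.365
time: 7.4
eef_pos: [610.5, 221.2, 148.1]
ee_rot: [0.68, 1.57, 0.271]
wrist_force: [0.7, -1.0, -4.6]
width: 0.366
time: 7.8
eef_pos: [610.3, 221.1, 144.0]
ee_rot: [0.861, 1.571, 0.452]
wrist_force: [0.2, 1.0, -5.0]
width: 0.363
```

```bash

python3 -m creep '[{"x":1,"y":0,"z":0,"rx":0,"ry":0,"rz":0},{"x":1,"y":0,"z":0,"rx":0,"ry":0,"rz":0},{"x":1,"y":0,"z":0,"rx":0,"ry":0,"rz":0}]'
python3 -m creep '[{"x":1,"y":0,"z":0,"rx":0,"ry":0,"rz":0},{"x":1,"y":0,"z":0,"rx":0,"ry":0,"rz":0},{"x":1,"y":0,"z":0,"rx":0,"ry":0,"rz":0}]'

```

```text
time: 8.1
eef_pos: [610.3, 221.1, 141.0]
ee_rot: [0.526, 1.571, 0.117]
wrist_force: [0.4, -0.3, -4.0]
width: 0.363
time: 8.4
eef_pos: [610.3, 221.1, 138.0]
ee_rot: [0.803, 1.571, 0.394]
wrist_force: [0.4, -0.0, -4.1]
width: 0.367
```

```bash

python3 -m creep '[{"x":1,"y":0,"z":0,"rx":0,"ry":0,"rz":0},{"x":1,"y":0,"z":0,"rx":0,"ry":0,"rz":0}]'
python3 - <<'E'
from h import *
im=snap('scene','s5.png'); cv2.imwrite('pics/s5c.png',cv2.resize(im[130:290,220:380,::-1],None,fx=4,fy=4)); 
plan([609.3,220.9,144],66.4)
E
```

```text
time: 8.6
eef_pos: [610.5, 221.1, 136.1]
ee_rot: [0.428, 1.57, 0.019]
wrist_force: [0.3, -1.3, -2.5]
width: 0.362
t 8.65 pos [610.4 221.1 136.1] ang 66.58 tilt 0.02 q6 -0.92 w 0.363 F [-0.04 -0.65 -1.9 ]
 turn rx total 0.03  then shift xyz [-7.9 -0.6 -0.9]
```

View pics/s5c.png

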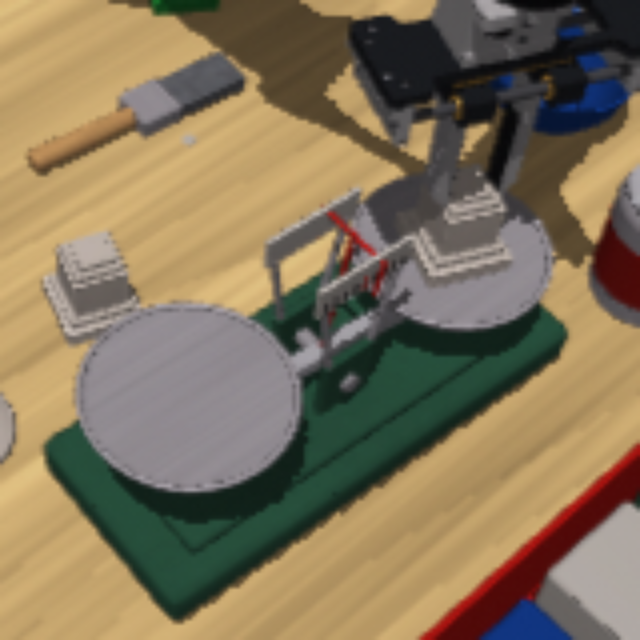

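```bash

python3 -m creep '[{"x":1,"y":0,"z":0,"rx":0,"ry":0,"rz":0},{"x":0,"y":0,"z":0,"rx":0,"ry":0,"rz":0}]'
python3 -m creep '[{"x":0,"y":0,"z":0,"rx":0,"ry":0,"rz":0},{"x":0,"y":0,"z":0,"rx":0,"ry":0,"rz":0},{"x":0,"y":0,"z":0,"rx":0,"ry":0,"rz":0},{"x":0,"y":0,"z":0,"rx":0,"ry":0,"rz":0},{"x":0,"y":0,"z":0,"rx":0,"ry":0,"rz":0}]' -0.5
python3 - <<'E'
from h import *
im=snap('wrist','w6.png')
plan([609.3,220.9,220],66.4)
E
```

```text
time: 8.85
eef_pos: [610.5, 221.1, 135.5]
ee_rot: [0.551, 1.57, 0.142]
wrist_force: [-0.4, -1.3, -1.9]
width: 0.363
time: 9.35
eef_pos: [610.4, 221.2, 135.2]
ee_rot: [0.941, 1.57, 0.533]
wrist_force: [-0.3, -0.8, -0.5]
width: 0.736
t 9.4 pos [610.4 221.2 135.2] ang 66.58 tilt 0.02 q6 -0.92 w 0.746 F [ 0.22 -0.08  0.14]
 turn rx total 0.03  then shift xyz [-84.8  -0.7  -0.8]
```

View pics/w6.png

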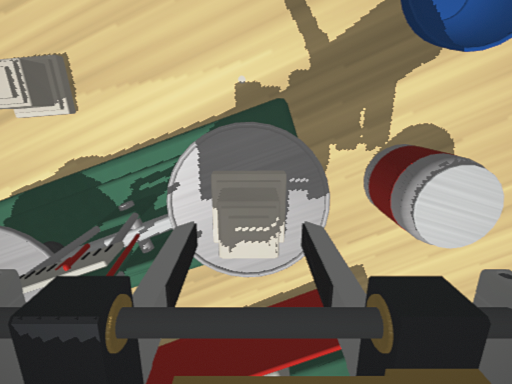

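```bash

python3 -m creep '[{"x":-10,"y":0,"z":0,"rx":0,"ry":0,"rz":0},{"x":-30,"y":0,"z":0,"rx":0,"ry":0,"rz":0},{"x":-25,"y":0,"z":0,"rx":0,"ry":0,"rz":0},{"x":-5,"y":-6,"z":-14,"rx":0,"ry":0,"rz":0},{"x":0,"y":-12,"z":-28,"rx":0,"ry":0,"rz":0},{"x":0,"y":-16,"z":-36,"rx":0,"ry":0,"rz":0},{"x":0,"y":-16,"z":-36,"rx":0,"ry":0,"rz":0},{"x":0,"y":-20,"z":-32,"rx":0,"ry":0,"rz":0},{"x":0,"y":-30,"z":-12,"rx":0,"ry":0,"rz":0},{"x":0,"y":-34,"z":12,"rx":0,"ry":0,"rz":0},{"x":5,"y":-36,"z":16,"rx":0,"ry":0,"rz":0},{"x":10,"y":-34,"z":14,"rx":0,"ry":0,"rz":0},{"x":15,"y":-16,"z":8,"rx":-0.4,"ry":0,"rz":0},{"x":15,"y":-8,"z":4,"rx":-0.4,"ry":0,"rz":0},{"x":0,"y":0,"z":0,"rx":0,"ry":0,"rz":0}]' -1
python3 - <<'E'
from h import *
im=snap('top','t6.png');im=snap('scene','s6.png')
plan([426.8,51.8,24],71.5)
E
```

```text
time: 10.9
eef_pos: [421.4, 52.6, 158.0]
ee_rot: [-2.845, 1.566, 3.111]
wrist_force: [0.5, -0.3, 0.0]
width: 1.002
t 11.0 pos [423.5  53.7 159.9] ang 71.3 tilt 0.07 q6 -1.28 w 1.001 F [-0.11 -0.77  0.17]
 turn rx total -0.033  then shift xyz [135.9  -0.8   3.9]
```

View pics/t6.png

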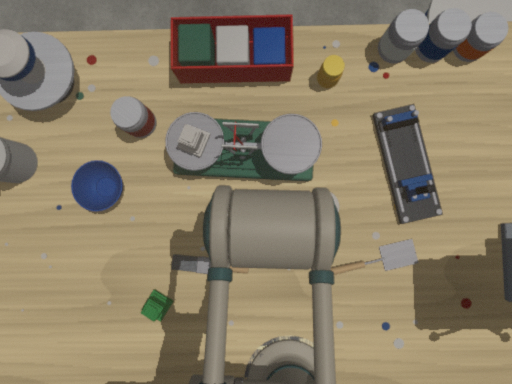

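View pics/s6.png

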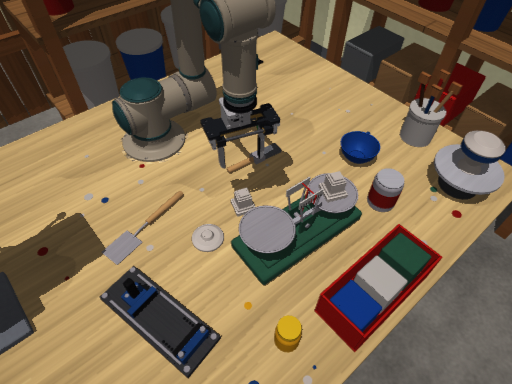

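```bash

python3 -m creep '[{"x":15,"y":-0.5,"z":2,"rx":0,"ry":0,"rz":0},{"x":30,"y":-0.5,"z":1.5,"rx":0,"ry":0,"rz":0},{"x":35,"y":0,"z":0,"rx":0,"ry":0,"rz":0},{"x":25,"y":0,"z":0,"rx":0,"ry":0,"rz":0},{"x":8,"y":0,"z":0,"rx":0,"ry":0,"rz":0},{"x":0,"y":0,"z":0,"rx":0,"ry":0,"rz":0}]'
python3 - <<'E'
from h import *
im=snap('wrist','w7.png')
plan([426.8,51.8,24],71.5)
E
```

```text
time: 11.6
eef_pos: [427.2, 52.0, 46.9]
ee_rot: [-3.083, 1.569, 2.876]
wrist_force: [-0.6, -0.2, -0.4]
width: 1.0
t 11.65 pos [428.2  51.8  47.8] ang 71.41 tilt 0.05 q6 -1.29 w 1.001 F [ 0.27 -0.46  0.87]
 turn rx total -0.015  then shift xyz [23.8 -0.4 -1.4]
```

View pics/w7.png

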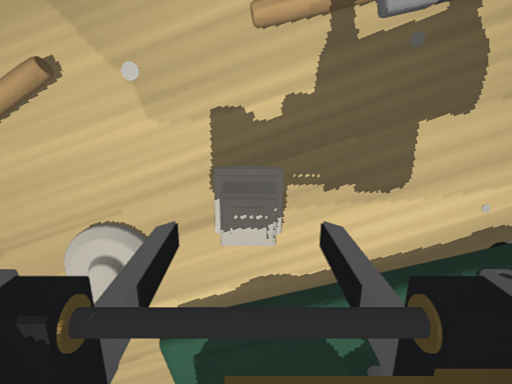

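```bash

python3 -m creep '[{"x":10,"y":0,"z":-1,"rx":0,"ry":0,"rz":0},{"x":9,"y":0,"z":0,"rx":0,"ry":0,"rz":0},{"x":4,"y":0,"z":0,"rx":0,"ry":0,"rz":0},{"x":0,"y":0,"z":0,"rx":0,"ry":0,"rz":0}]'
python3 -m creep '[{"x":0,"y":0,"z":0,"rx":0,"ry":0,"rz":0},{"x":0,"y":0,"z":0,"rx":0,"ry":0,"rz":0},{"x":0,"y":0,"z":0,"rx":0,"ry":0,"rz":0},{"x":0,"y":0,"z":0,"rx":0,"ry":0,"rz":0},{"x":0,"y":0,"z":0,"rx":0,"ry":0,"rz":0},{"x":0,"y":0,"z":0,"rx":0,"ry":0,"rz":0},{"x":0,"y":0,"z":0,"rx":0,"ry":0,"rz":0},{"x":0,"y":0,"z":0,"rx":0,"ry":0,"rz":0},{"x":0,"y":0,"z":0,"rx":0,"ry":0,"rz":0}]' 1 20
python3 -m creep '[{"x":-8,"y":0,"z":0,"rx":0,"ry":0,"rz":0},{"x":-25,"y":0,"z":0,"rx":0,"ry":0,"rz":0},{"x":-35,"y":0,"z":0,"rx":0,"ry":0,"rz":0},{"x":-35,"y":0,"z":0,"rx":0,"ry":0,"rz":0},{"x":-30,"y":0,"z":0,"rx":0,"ry":0,"rz":0},{"x":-20,"y":0,"z":0,"rx":0,"ry":0,"rz":0},{"x":-8,"y":0,"z":0,"rx":0,"ry":0,"rz":0},{"x":0,"y":0,"z":0,"rx":0,"ry":0,"rz":0},{"x":0,"y":0,"z":0,"rx":0,"ry":0,"rz":0}]' 1 20
python3 - <<'E'
from h import *
plan([593.6,-8.2,180],71.5)
E
```

```text
time: 12.05
eef_pos: [426.1, 51.6, 23.6]
ee_rot: [-2.919, 1.57, 3.039]
wrist_force: [0.4, 0.3, 0.3]
width: 1.0
time: 12.95
eef_pos: [427.0, 51.4, 24.7]
ee_rot: [-0.107, 1.57, -0.432]
wrist_force: [-1.4, -0.9, 5.8]
width: 0.375
time: 13.85
eef_pos: [425.6, 51.6, 183.9]
ee_rot: [-2.873, 1.568, 3.085]
wrist_force: [-0.2, -0.2, -3.5]
width: 0.374
t 13.85 pos [425.6  51.6 183.9] ang 71.38 tilt 0.14 q6 -1.29 w 0.374 F [-0.24 -0.16 -3.52]
 turn rx total -0.02  then shift xyz [  3.5  -3.4 178.3]
```

```bash

python3 -m creep '[{"x":0,"y":0,"z":14,"rx":0,"ry":0,"rz":0},{"x":0,"y":0,"z":28,"rx":0,"ry":0,"rz":0},{"x":0,"y":-1,"z":34,"rx":0,"ry":0,"rz":0},{"x":0,"y":-1,"z":34,"rx":0,"ry":0,"rz":0},{"x":0,"y":-1,"z":30,"rx":0,"ry":0,"rz":0},{"x":2,"y":-0.5,"z":20,"rx":0,"ry":0,"rz":0},{"x":2,"y":0,"z":12,"rx":0,"ry":0,"rz":0},{"x":2,"y":0,"z":6,"rx":0,"ry":0,"rz":0},{"x":0,"y":0,"z":0,"rx":0,"ry":0,"rz":0},{"x":0,"y":0,"z":0,"rx":0,"ry":0,"rz":0}]'
python3 - <<'E'
from h import *
im=snap('wrist','w8.png');im=snap('scene','s8.png'); cv2.imwrite('pics/s8c.png',cv2.resize(im[120:290,200:380,::-1],None,fx=4,fy=4)); 
plan([593.6,-8.2,160],71.5)
E
```

```text
time: 14.85
eef_pos: [593.2, -8.2, 178.7]
ee_rot: [-3.1, 1.569, 2.859]
wrist_force: [0.4, -0.2, -3.2]
width: 0.378
t 14.95 pos [593.4  -8.2 179.4] ang 71.4 tilt 0.02 q6 -1.38 w 0.378 F [-0.38 -0.39 -3.93]
 turn rx total -0.016  then shift xyz [19.4  0.   0.2]
```

View pics/s8c.png

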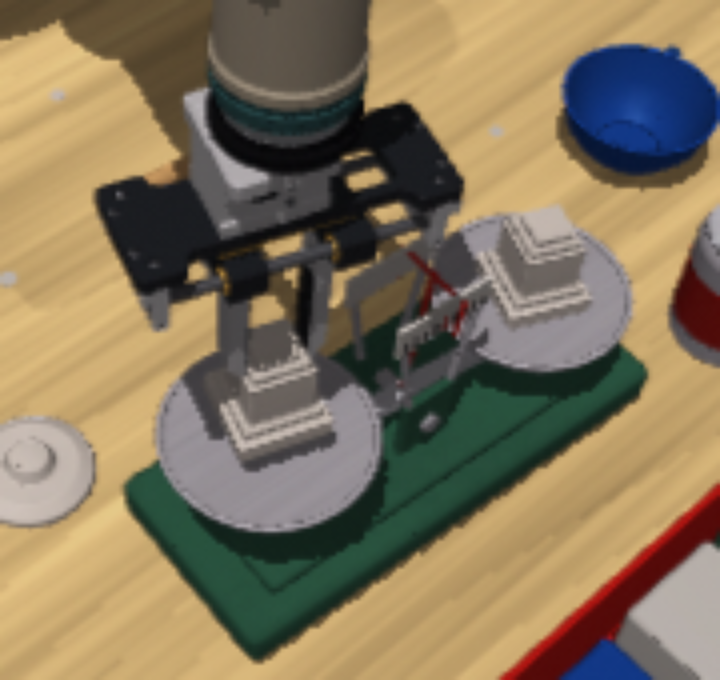

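View pics/w8.png

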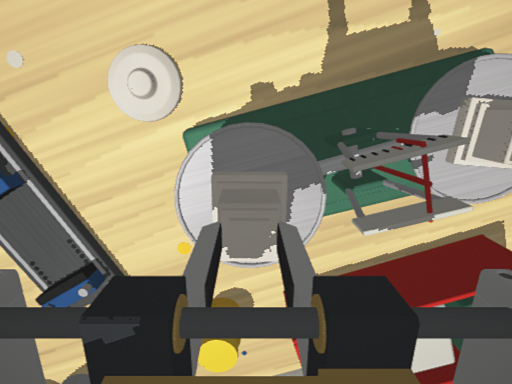

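```bash

python3 -m creep '[{"x":4,"y":0,"z":0,"rx":0,"ry":0,"rz":0},{"x":6,"y":0,"z":0,"rx":0,"ry":0,"rz":0},{"x":4,"y":0,"z":0,"rx":0,"ry":0,"rz":0},{"x":2,"y":0,"z":0,"rx":0,"ry":0,"rz":0},{"x":0,"y":0,"z":0,"rx":0,"ry":0,"rz":0}]'
python3 -m creep '[{"x":1,"y":0,"z":0,"rx":0,"ry":0,"rz":0},{"x":1,"y":0,"z":0,"rx":0,"ry":0,"rz":0},{"x":1,"y":0,"z":0,"rx":0,"ry":0,"rz":0}]'
python3 -m creep '[{"x":1,"y":0,"z":0,"rx":0,"ry":0,"rz":0},{"x":1,"y":0,"z":0,"rx":0,"ry":0,"rz":0}]'

```

```text
time: 15.45
eef_pos: [593.8, -8.5, 162.5]
ee_rot: [-3.016, 1.57, 2.942]
wrist_force: [-0.5, 0.5, -4.0]
width: 0.378
time: 15.75
eef_pos: [594.4, -8.6, 160.1]
ee_rot: [0.472, 1.57, 0.147]
wrist_force: [-0.1, 0.6, -2.7]
width: 0.378
time: 15.95
eef_pos: [594.3, -8.6, 158.0]
ee_rot: [0.87, 1.571, 0.545]
wrist_force: [0.3, 0.1, -4.2]
width: 0.377
```

```bash

python3 -m creep '[{"x":1,"y":0,"z":0,"rx":0,"ry":0,"rz":0},{"x":0,"y":0,"z":0,"rx":0,"ry":0,"rz":0}]'
python3 -m creep '[{"x":1,"y":0,"z":0,"rx":0,"ry":0,"rz":0},{"x":0,"y":0,"z":0,"rx":0,"ry":0,"rz":0}]'

```

```text
time: 16.15
eef_pos: [594.1, -8.6, 156.9]
ee_rot: [-3.13, 1.57, 2.828]
wrist_force: [-0.6, -0.4, -3.0]
width: 0.375
time: 16.35
eef_pos: [594.2, -8.6, 155.9]
ee_rot: [2.796, 1.571, 2.471]
wrist_force: [-0.4, 0.8, -2.0]
width: 0.377
```

```bash

python3 -m creep '[{"x":0.7,"y":0,"z":0,"rx":0,"ry":0,"rz":0},{"x":0,"y":0,"z":0,"rx":0,"ry":0,"rz":0}]'
python3 -m creep '[{"x":0,"y":0,"z":0,"rx":0,"ry":0,"rz":0},{"x":0,"y":0,"z":0,"rx":0,"ry":0,"rz":0},{"x":0,"y":0,"z":0,"rx":0,"ry":0,"rz":0},{"x":0,"y":0,"z":0,"rx":0,"ry":0,"rz":0},{"x":0,"y":0,"z":0,"rx":0,"ry":0,"rz":0}]' -0.5
python3 -m creep '[{"x":-8,"y":0,"z":0,"rx":0,"ry":0,"rz":0},{"x":-25,"y":0,"z":0,"rx":0,"ry":0,"rz":0},{"x":-25,"y":0,"z":0,"rx":0,"ry":0,"rz":0},{"x":-12,"y":0,"z":0,"rx":0,"ry":0,"rz":0},{"x":0,"y":0,"z":-12,"rx":0,"ry":0,"rz":0},{"x":0,"y":0,"z":-25,"rx":0,"ry":0,"rz":0},{"x":0,"y":0,"z":-35,"rx":0,"ry":0,"rz":0},{"x":0,"y":0,"z":-35,"rx":0,"ry":0,"rz":0},{"x":0,"y":0,"z":-25,"rx":0,"ry":0,"rz":0},{"x":0,"y":0,"z":-15,"rx":0,"ry":0,"rz":0},{"x":0,"y":0,"z":0,"rx":0,"ry":0,"rz":0}]'
python3 - <<'E'
from h import *
im=snap('top','t9.png');im=snap('scene','s9.png'); cv2.imwrite('pics/s9c.png',cv2.resize(im[120:290,220:380,::-1],None,fx=4,fy=4)); 
plan([593.6,-8.2,160],71.5)
E
```

```text
time: 16.55
eef_pos: [594.3, -8.6, 155.5]
ee_rot: [0.523, 1.571, 0.198]
wrist_force: [0.9, -0.3, -2.4]
width: 0.377
time: 17.05
eef_pos: [594.4, -8.6, 155.6]
ee_rot: [0.323, 1.57, -0.002]
wrist_force: [-0.0, -0.5, -0.1]
width: 0.74
time: 18.15
eef_pos: [452.6, 39.0, 225.0]
ee_rot: [-3.067, 1.57, 2.892]
wrist_force: [0.9, -0.2, 1.3]
width: 0.751
t 18.25 pos [455.4  38.2 225.2] ang 71.39 tilt 0.05 q6 -1.31 w 0.749 F [0.12 0.6  0.23]
 turn rx total -0.019  then shift xyz [ 65.4  -0.2 145.7]
```

View pics/s9c.png

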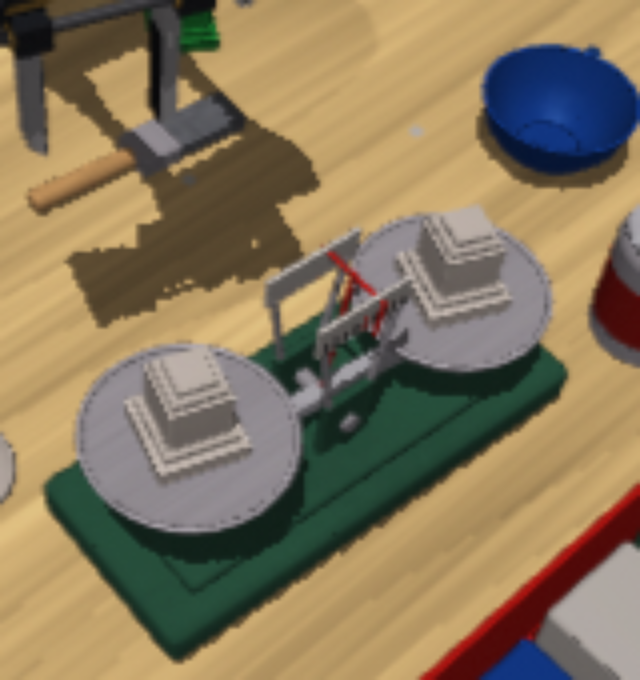

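View pics/t9.png

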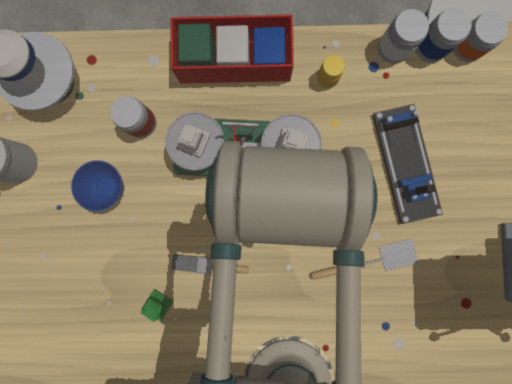

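```bash

python3 -m creep '[{"x":0,"y":12,"z":-5,"rx":0.4,"ry":0,"rz":0},{"x":0,"y":25,"z":-9,"rx":0.4,"ry":0,"rz":0},{"x":0,"y":34,"z":-14,"rx":0,"ry":0,"rz":0},{"x":0,"y":34,"z":-14,"rx":0,"ry":0,"rz":0},{"x":0,"y":34,"z":-12,"rx":0,"ry":0,"rz":0},{"x":2,"y":26,"z":6,"rx":0,"ry":0,"rz":0},{"x":4,"y":22,"z":22,"rx":0,"ry":0,"rz":0},{"x":4,"y":18,"z":30,"rx":0,"ry":0,"rz":0},{"x":4,"y":12,"z":26,"rx":0,"ry":0,"rz":0},{"x":4,"y":6,"z":14,"rx":0,"ry":0,"rz":0},{"x":0,"y":0,"z":0,"rx":0,"ry":0,"rz":0},{"x":0,"y":0,"z":0,"rx":0,"ry":0,"rz":0}]' -1
python3 - <<'E'
from h import *
im=snap('wrist','w10.png');im=snap('scene','s10.png'); cv2.imwrite('pics/s10c.png',cv2.resize(im[120:290,220:380,::-1],None,fx=4,fy=4)); 
plan([610.4,221.2,135],66.6)
E
```

```text
time: 19.45
eef_pos: [581.2, 225.2, 206.6]
ee_rot: [-2.612, 1.569, -3.021]
wrist_force: [0.1, 0.4, 0.8]
width: 1.001
t 19.55 pos [580.7 225.4 207.8] ang 66.58 tilt 0.02 q6 -0.9 w 0.998 F [ 0.27 -0.23 -0.31]
 turn rx total -0.004  then shift xyz [72.8  7.9 28.9]
```

View pics/s10c.png

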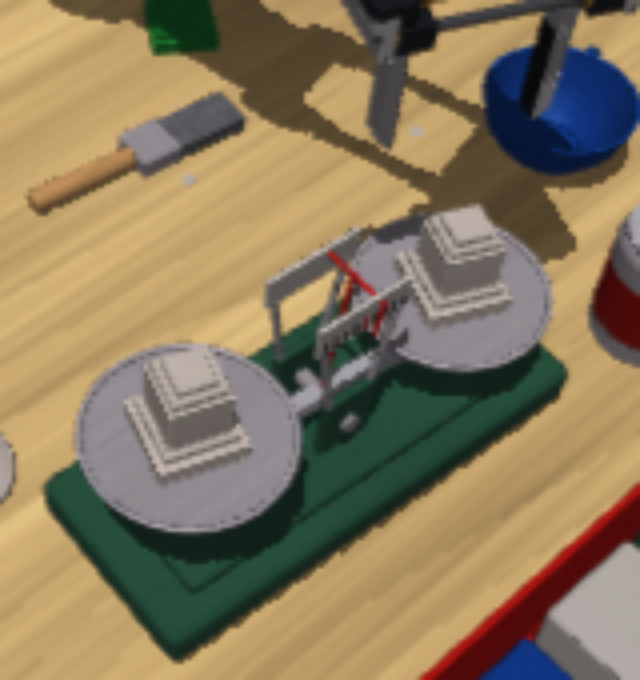

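View pics/w10.png

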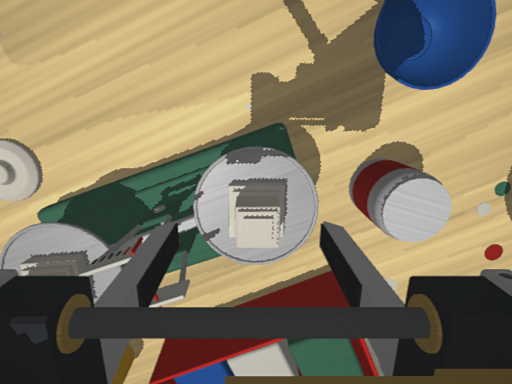

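```bash

python3 -m creep '[{"x":0,"y":4,"z":12,"rx":0,"ry":0,"rz":0},{"x":3,"y":3,"z":12,"rx":0,"ry":0,"rz":0},{"x":15,"y":0.9,"z":4.5,"rx":0,"ry":0,"rz":0},{"x":25,"y":0,"z":0,"rx":0,"ry":0,"rz":0},{"x":18,"y":0,"z":0,"rx":0,"ry":0,"rz":0},{"x":10,"y":0,"z":0,"rx":0,"ry":0,"rz":0},{"x":0,"y":0,"z":0,"rx":0,"ry":0,"rz":0},{"x":0,"y":0,"z":0,"rx":0,"ry":0,"rz":0}]' -1
python3 - <<'E'
from h import *
im=snap('wrist','w11.png')
plan([610.4,221.2,135],66.6)
E
```

```text
time: 20.35
eef_pos: [611.4, 221.4, 136.5]
ee_rot: [0.824, 1.57, 0.415]
wrist_force: [-0.6, -0.3, 0.4]
width: 1.001
t 20.4 pos [611.8 221.6 137.1] ang 66.58 tilt 0.09 q6 -0.92 w 0.999 F [-0.71 -0.13 -0.03]
 turn rx total -0.004  then shift xyz [ 2.1 -0.9 -1.1]
```

View pics/w11.png

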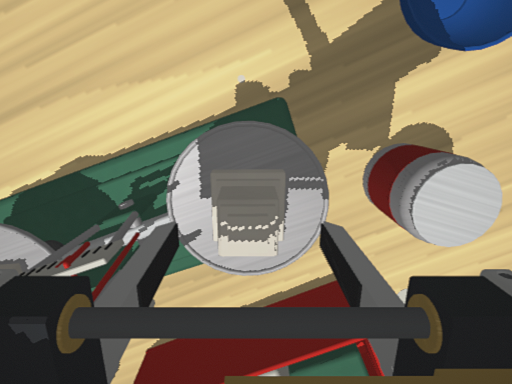

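```bash

python3 -m creep '[{"x":0,"y":-0.5,"z":-0.8,"rx":0,"ry":0,"rz":0},{"x":0,"y":0,"z":0,"rx":0,"ry":0,"rz":0},{"x":0,"y":0,"z":0,"rx":0,"ry":0,"rz":0},{"x":0,"y":0,"z":0,"rx":0,"ry":0,"rz":0},{"x":0,"y":0,"z":0,"rx":0,"ry":0,"rz":0},{"x":0,"y":0,"z":0,"rx":0,"ry":0,"rz":0},{"x":0,"y":0,"z":0,"rx":0,"ry":0,"rz":0},{"x":0,"y":0,"z":0,"rx":0,"ry":0,"rz":0},{"x":0,"y":0,"z":0,"rx":0,"ry":0,"rz":0}]' 1 20
python3 -m creep '[{"x":-2,"y":0,"z":0,"rx":0,"ry":0,"rz":0},{"x":-2,"y":0,"z":0,"rx":0,"ry":0,"rz":0},{"x":-3,"y":0,"z":0,"rx":0,"ry":0,"rz":0},{"x":-3,"y":0,"z":0,"rx":0,"ry":0,"rz":0},{"x":-3,"y":0,"z":0,"rx":0,"ry":0,"rz":0},{"x":-3,"y":0,"z":0,"rx":0,"ry":0,"rz":0},{"x":-3,"y":0,"z":0,"rx":0,"ry":0,"rz":0},{"x":-3,"y":0,"z":0,"rx":0,"ry":0,"rz":0},{"x":-4,"y":0,"z":0,"rx":0,"ry":0,"rz":0},{"x":-8,"y":0,"z":0,"rx":0,"ry":0,"rz":0},{"x":-16,"y":0,"z":0,"rx":0,"ry":0,"rz":0},{"x":-20,"y":0,"z":0,"rx":0,"ry":0,"rz":0},{"x":-10,"y":0,"z":0,"rx":0,"ry":0,"rz":0},{"x":0,"y":0,"z":0,"rx":0,"ry":0,"rz":0},{"x":0,"y":0,"z":0,"rx":0,"ry":0,"rz":0}]'
python3 - <<'E'
from h import *
im=snap('wrist','w12.png');im=snap('scene','s12.png'); cv2.imwrite('pics/s12c.png',cv2.resize(im[100:290,200:400,::-1],None,fx=3.5,fy=3.5)); 
plan([559.4+45*np.cos(.198),-317.2+45*np.sin(.198),200],101.35)
E
```

```text
time: 21.3
eef_pos: [610.1, 221.3, 136.3]
ee_rot: [-2.934, 1.571, 2.941]
wrist_force: [-0.3, -0.8, 0.5]
width: 0.271
time: 22.8
eef_pos: [609.9, 221.3, 216.1]
ee_rot: [-2.792, 1.57, 3.082]
wrist_force: [-0.1, 0.2, -0.1]
width: 0.004
t 22.9 pos [609.4 221.1 215.3] ang 66.58 tilt 0.11 q6 -0.92 w 0.007 F [0.25 0.82 0.12]
 turn rx total -5.796  then shift xyz [  16.  -517.9 -110. ]
```

View pics/s12c.png

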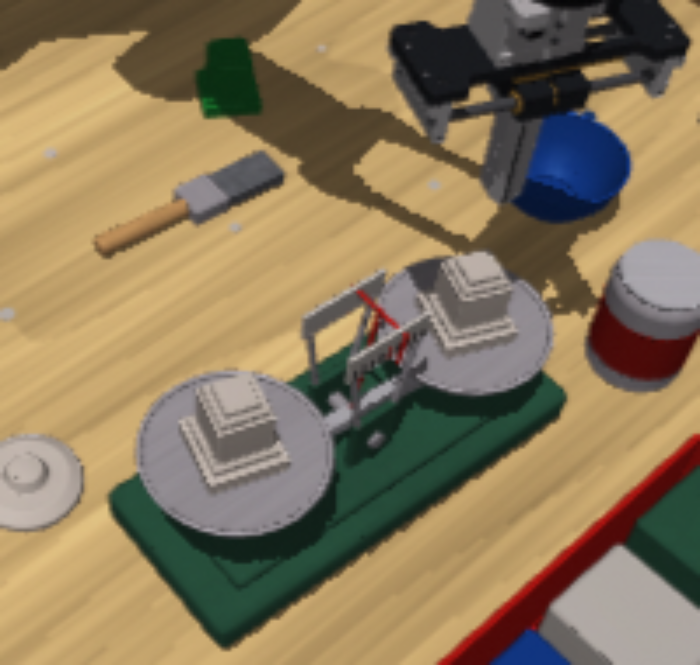

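```bash
python3 - <<'E'
from h import *
s=sense(); c=cam('wrist',s); M=R.from_euler('xyz',s['ee_rot']).as_matrix()
for l in ([0,0,0],[-19,0,0],[0,47,0],[0,-47,0],[0,47,8],[0,47,-8],[-19,47,0]): print(l,proj(c,s['eef_pos']+M@np.array(l)).round(1))
im=cv2.imread('pics/w11.png')
e=np.array([611.2,221.4,136.6]); d=s['eef_pos']-e
for x,y,z0,col in ((610.4,221.2,109,(0,0,255)),):
  Rz=R.from_euler('z',-23.4,degrees=True).as_matrix()
  for h,zs,col in ((30,(0,14),(0,0,255)),(21,(20,56),(0,255,0))):
    for z in zs:
      P=[Rz@np.array([a*h,b*h,z])+[x,y,z0]+d for a,b in((1,1),(1,-1),(-1,-1),(-1,1))]
      cv2.polylines(im,[np.round([proj(c,p) for p in P]).astype(int)],True,col,1)
cv2.imwrite('pics/w11d.png',cv2.resize(im[110:290,150:350],None,fx=3.5,fy=3.5))
E
```

```text
[0, 0, 0] [249.8 216.9]
[-19, 0, 0] [249.9 226.6]
[0, 47, 0] [311.1 216.9]
[0, -47, 0] [188.6 216.8]
[0, 47, 8] [310.5 226.5]
[0, 47, -8] [311.7 207. ]
[-19, 47, 0] [316.5 226.7]
```

View pics/w11d.png

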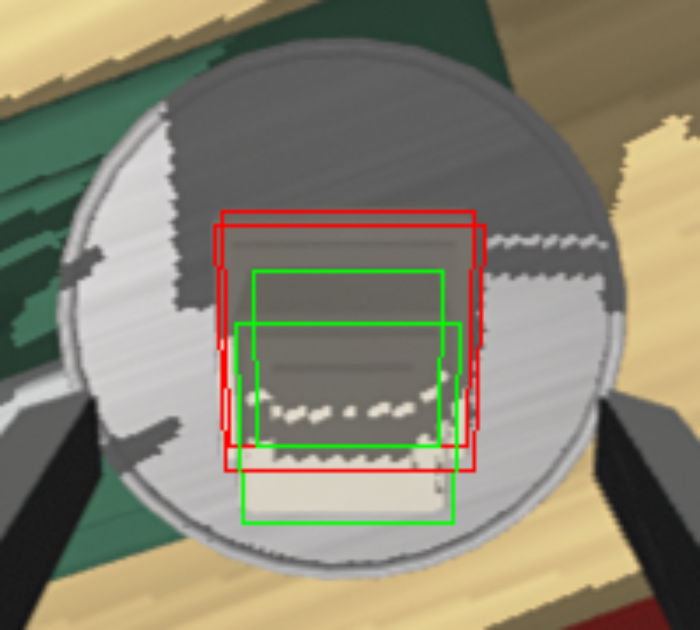

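View pics/w12.png

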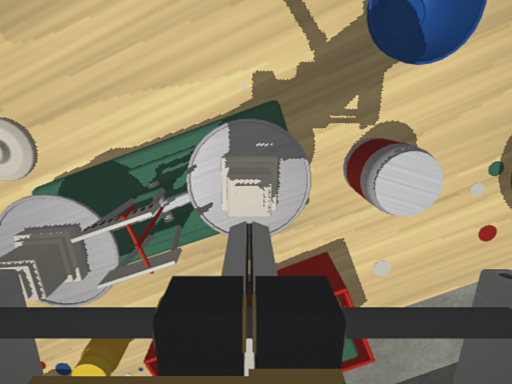

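```bash
python3 - <<'E'
from h import *
c=cam('scene'); s=sense(); im=cv2.imread('pics/s12.png')
print(s['eef_pos'])
big=cv2.resize(im[90:190,290:390],None,fx=6,fy=6)
for k in (0,19,30):
    p=(proj(c,np.array([609.6,221.2,215.6+k]))-[290,90]+.5)*6
    cv2.circle(big,tuple(np.round(p).astype(int)),4,(0,0,255) if k==0 else (0,255,0),-1)
for dx in (0,11,-11): # left cap/pan check
    p=(proj(c,np.array([610.4,221.2,109+66]))-[290,90]+.5)*6
    cv2.circle(big,tuple(np.round(p).astype(int)),4,(255,0,255),-1)
cv2.imwrite('pics/s12d.png',big)
E
```

```text
[609.44999306 221.09075962 215.27157069]
```

View pics/s12d.png

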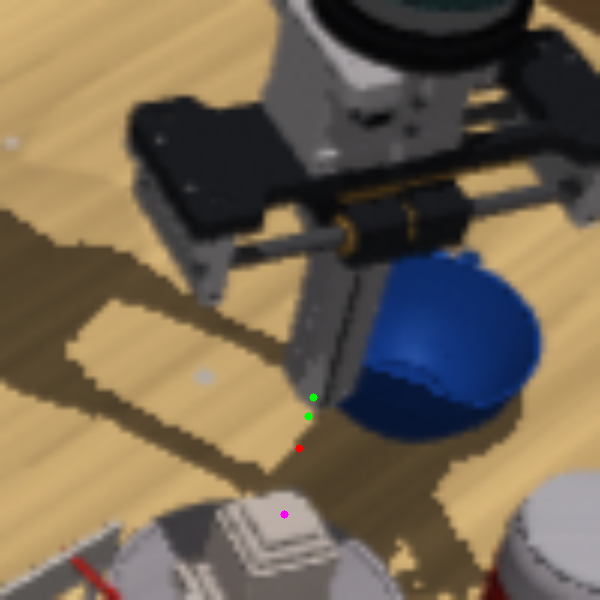

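```bash

python3 -m creep '[{"x":0,"y":0,"z":0,"rx":0,"ry":0,"rz":0},{"x":0,"y":0,"z":0,"rx":0,"ry":0,"rz":0},{"x":5,"y":0,"z":0,"rx":0,"ry":0,"rz":0},{"x":15,"y":0,"z":0,"rx":0,"ry":0,"rz":0},{"x":25,"y":0,"z":0,"rx":0,"ry":0,"rz":0},{"x":20,"y":0,"z":0,"rx":0,"ry":0,"rz":0},{"x":10,"y":0,"z":0,"rx":0,"ry":0,"rz":0},{"x":0,"y":0,"z":0,"rx":0,"ry":0,"rz":0},{"x":0,"y":0,"z":0,"rx":0,"ry":0,"rz":0}]' -1 20
python3 - <<'E'
from h import *
im=snap('wrist','w13.png');im=snap('scene','s13.png'); cv2.imwrite('pics/s13c.png',cv2.resize(im[100:250,250:400,::-1],None,fx=4.5,fy=4.5)); 
plan([610.4,221.2,106],66.6)
E
```

```text
time: 23.8
eef_pos: [610.6, 221.4, 141.9]
ee_rot: [0.781, 1.57, 0.372]
wrist_force: [-0.3, -0.6, -0.4]
width: 0.734
t 23.9 pos [611.  221.5 142.7] ang 66.58 tilt 0.14 q6 -0.92 w 0.82 F [-0.35  0.51  0.66]
 turn rx total -0.004  then shift xyz [36.7 -0.6 -0.5]
```

View pics/s13c.png

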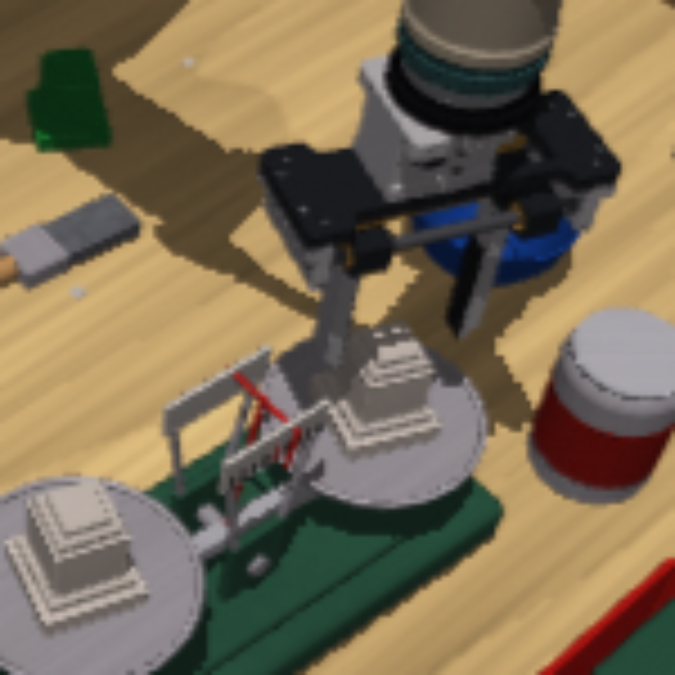

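View pics/w13.png

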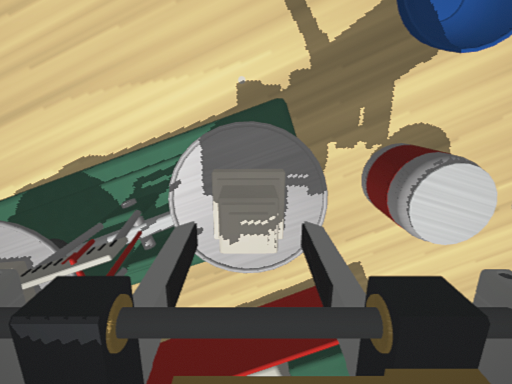

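```bash

python3 -m creep '[{"x":6,"y":-0.3,"z":-0.3,"rx":0,"ry":0,"rz":0},{"x":12,"y":0,"z":0,"rx":0,"ry":0,"rz":0},{"x":10,"y":0,"z":0,"rx":0,"ry":0,"rz":0},{"x":5,"y":0,"z":0,"rx":0,"ry":0,"rz":0},{"x":2,"y":0,"z":0,"rx":0,"ry":0,"rz":0},{"x":0,"y":0,"z":0,"rx":0,"ry":0,"rz":0},{"x":0,"y":0,"z":0,"rx":0,"ry":0,"rz":0}]' -1 20
python3 -m creep '[{"x":0,"y":0,"z":0,"rx":0,"ry":0,"rz":0},{"x":0,"y":0,"z":0,"rx":0,"ry":0,"rz":0},{"x":0,"y":0,"z":0,"rx":0,"ry":0,"rz":0},{"x":0,"y":0,"z":0,"rx":0,"ry":0,"rz":0},{"x":0,"y":0,"z":0,"rx":0,"ry":0,"rz":0},{"x":0,"y":0,"z":0,"rx":0,"ry":0,"rz":0},{"x":0,"y":0,"z":0,"rx":0,"ry":0,"rz":0},{"x":0,"y":0,"z":0,"rx":0,"ry":0,"rz":0},{"x":0,"y":0,"z":0,"rx":0,"ry":0,"rz":0},{"x":0,"y":0,"z":0,"rx":0,"ry":0,"rz":0}]' 1 20
python3 - <<'E'
from h import *
im=snap('scene','s14.png'); cv2.imwrite('pics/s14c.png',cv2.resize(im[100:250,250:400,::-1],None,fx=4.5,fy=4.5)); 
plan([610.4,221.2,106],66.6)
E
```

```text
time: 24.6
eef_pos: [610.0, 221.2, 106.6]
ee_rot: [0.776, 1.57, 0.367]
wrist_force: [-0.4, -0.1, 0.6]
width: 1.003
time: 25.6
eef_pos: [609.7, 221.2, 106.4]
ee_rot: [2.351, 1.571, 1.942]
wrist_force: [-1.1, -0.4, 0.5]
width: 0.446
t 25.65 pos [609.7 221.2 106.4] ang 66.58 tilt 0.01 q6 -0.92 w 0.447 F [-0.57  0.19 -1.44]
 turn rx total -0.003  then shift xyz [0.4 0.3 0.6]
```

View pics/s14c.png

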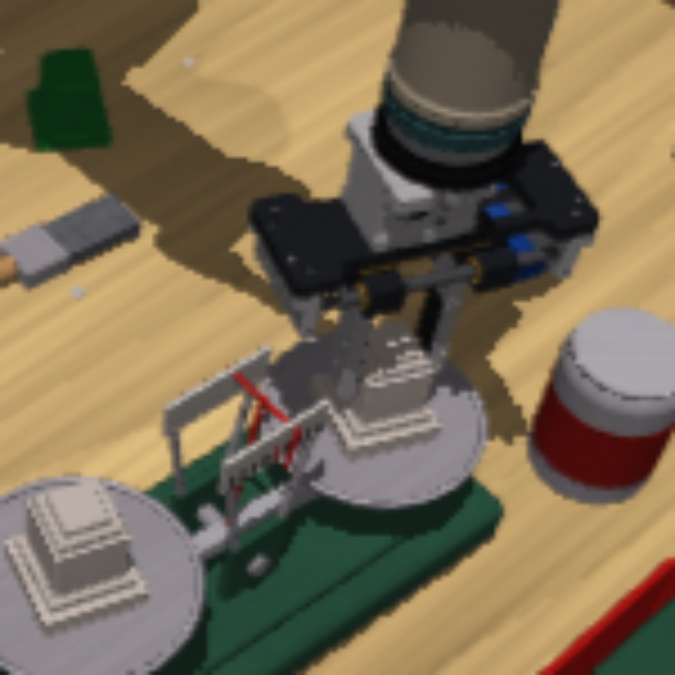

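```bash

python3 -m creep '[{"x":-1,"y":0,"z":0,"rx":0,"ry":0,"rz":0},{"x":-2,"y":0,"z":0,"rx":0,"ry":0,"rz":0},{"x":-2,"y":0,"z":0,"rx":0,"ry":0,"rz":0},{"x":-2,"y":0,"z":0,"rx":0,"ry":0,"rz":0},{"x":-2,"y":0,"z":0,"rx":0,"ry":0,"rz":0},{"x":-2,"y":0,"z":0,"rx":0,"ry":0,"rz":0},{"x":-2,"y":0,"z":0,"rx":0,"ry":0,"rz":0},{"x":-3,"y":0,"z":0,"rx":0,"ry":0,"rz":0},{"x":-3,"y":0,"z":0,"rx":0,"ry":0,"rz":0},{"x":-3,"y":0,"z":0,"rx":0,"ry":0,"rz":0},{"x":-3,"y":0,"z":0,"rx":0,"ry":0,"rz":0},{"x":-3,"y":0,"z":0,"rx":0,"ry":0,"rz":0},{"x":-8,"y":0,"z":0,"rx":0,"ry":0,"rz":0},{"x":-16,"y":0,"z":0,"rx":0,"ry":0,"rz":0},{"x":-24,"y":0,"z":0,"rx":0,"ry":0,"rz":0},{"x":-14,"y":-4,"z":-9,"rx":0,"ry":0,"rz":0},{"x":0,"y":-12,"z":-28,"rx":0,"ry":0,"rz":0},{"x":0,"y":-15,"z":-35,"rx":0,"ry":0,"rz":0},{"x":0,"y":-15,"z":-35,"rx":0,"ry":0,"rz":0},{"x":0,"y":-12,"z":-28,"rx":0,"ry":0,"rz":0}]' 1 20
python3 - <<'E'
from h import *
im=snap('scene','s15.png')
plan([470,-180,190],101.35)
E
```

```text
time: 27.65
eef_pos: [459.2, 221.0, 196.4]
ee_rot: [-2.516, 1.569, -2.924]
wrist_force: [0.4, -0.8, -4.6]
width: 0.447
t 27.7 pos [452.8 220.8 196.5] ang 66.65 tilt 0.52 q6 -0.85 w 0.443 F [-7.27 -0.66 -5.89]
 turn rx total -5.783  then shift xyz [   8.7 -396.3  -62. ]
```

View pics/s15.png

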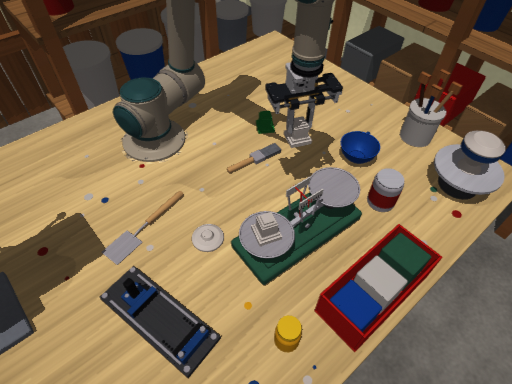

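```bash

python3 -m creep '[{"x":0,"y":0,"z":0,"rx":-0.6,"ry":0,"rz":0},{"x":0,"y":0,"z":0,"rx":-1.1,"ry":0,"rz":0},{"x":0,"y":0,"z":0,"rx":-1.2,"ry":0,"rz":0},{"x":0,"y":0,"z":0,"rx":-1.2,"ry":0,"rz":0},{"x":0,"y":-6,"z":-1,"rx":-1.1,"ry":0,"rz":0},{"x":0,"y":-20,"z":-4,"rx":-0.58,"ry":0,"rz":0},{"x":0,"y":-32,"z":-6,"rx":0,"ry":0,"rz":0},{"x":0,"y":-36,"z":-7,"rx":0,"ry":0,"rz":0},{"x":0,"y":-36,"z":-7,"rx":0,"ry":0,"rz":0},{"x":0,"y":-36,"z":-7,"rx":0,"ry":0,"rz":0},{"x":0,"y":-36,"z":-7,"rx":0,"ry":0,"rz":0},{"x":0,"y":-36,"z":-7,"rx":0,"ry":0,"rz":0},{"x":0,"y":-36,"z":-7,"rx":0,"ry":0,"rz":0},{"x":0,"y":-36,"z":-7,"rx":0,"ry":0,"rz":0},{"x":0,"y":-34,"z":-6,"rx":0,"ry":0,"rz":0},{"x":0,"y":-26,"z":0,"rx":0,"ry":0,"rz":0},{"x":0,"y":-16,"z":8,"rx":0,"ry":0,"rz":0},{"x":0,"y":-8,"z":4,"rx":0,"ry":0,"rz":0},{"x":0,"y":0,"z":0,"rx":0,"ry":0,"rz":0},{"x":0,"y":0,"z":0,"rx":0,"ry":0,"rz":0}]' 1 20
python3 - <<'E'
from h import *
im=snap('top','t16.png');im=snap('wrist','w16.png'); s=sense(); c=cam('wrist',s)
for q in('bed_mid','vice','jaw_post'):
  for d in finder.pinpoint('wrist',q)[:3]: print(q,d['xy'],d['confidence'],toz(c,d['xy'],{'bed_mid':18,'vice':0,'jaw_post':85}[q]))
plan([559.4+45*np.cos(.198),-317.2+45*np.sin(.198),120],101.35)
E
```

```text
time: 29.7
eef_pos: [484.2, -173.9, 196.1]
ee_rot: [1.989, 1.569, 2.187]
wrist_force: [0.3, 0.5, -4.3]
width: 0.443
bed_mid [133.2, 200.4] 0.9 [ 559.07246877 -324.05895602   18.        ]
bed_mid [409.1, 273.3] 0.44 [593.05744991  92.94690312  18.        ]
vice [139.7, 198.5] 0.88 [ 561.49125976 -321.21383056    0.        ]
vice [257.8, 18.0] 0.36 [ 299.26816385 -200.4010665     0.        ]
t 29.95 pos [ 484.3 -174.4  196.5] ang 101.32 tilt 0.01 q6 -2.25 w 0.446 F [-0.56 -0.53 -3.75]
 turn rx total -0.004  then shift xyz [  76.5 -154.8   90.6]
```

View pics/w16.png

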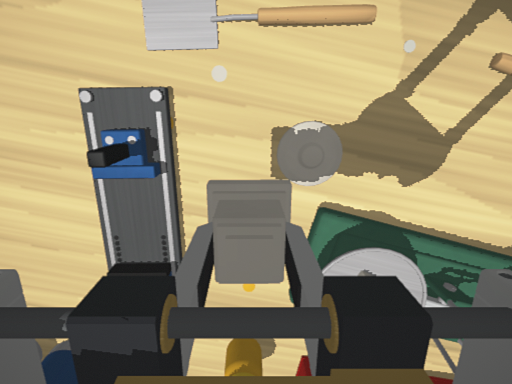

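View pics/t16.png

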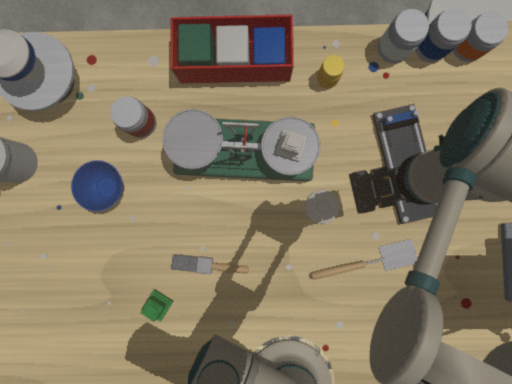

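```bash
cat > ov.py <<'E'
from h import *
import sys
def ov(imf,c,poses,box,f,out):
  im=cv2.imread(imf); x0,y0,x1,y1=box
  im=cv2.resize(im[y0:y1,x0:x1],None,fx=f,fy=f)
  for (x,y,yaw),col in poses:
    Rz=R.from_euler('z',yaw,degrees=True).as_matrix()
    for q in ([(150,55,18),(150,-55,18),(-150,-55,18),(-150,55,18)],[(150,55,0),(150,-55,0),(-150,-55,0),(-150,55,0)],[(-45,40,44),(-45,-40,44)],[(-89,10,105),(-71,10,105),(-71,-10,105),(-89,-10,105)]):
      P=[(proj(c,Rz@np.array(p,float)+[x,y,0])-[x0,y0]+.5)*f for p in q]
      cv2.polylines(im,[np.round(P).astype(int)],True,col,1)
  cv2.imwrite(out,im)
E
python3 - <<'E'
from ov import *
s=sense(); s['eef_pos']=np.array([484.3,-174.3,196.3]); c=cam('wrist',s)
ov('pics/w16.png',c,[((559.4,-317.2,11.35),(0,0,255)),((559.4,-322,11.35),(0,255,0))],(60,70,200,280),2.8,'pics/o1.png')
ov('pics/top0.png',cam('top'),[((559.4,-317.2,11.35),(0,0,255)),((559.4,-322,11.35),(0,255,0))],(365,95,450,230),4.4,'pics/o2.png')
ov('pics/s15.png',cam('scene'),[((559.4,-317.2,11.35),(0,0,255)),((559.4,-322,11.35),(0,255,0))],(90,255,230,380),4.5,'pics/o3.png')
a=cv2.imread('pics/o1.png');b=cv2.imread('pics/o2.png'); b=cv2.resize(b,(374,588)); cv2.imwrite('pics/o12.png',np.hstack([a,b]))
E
```

```text
(no output)
```

View pics/o12.png

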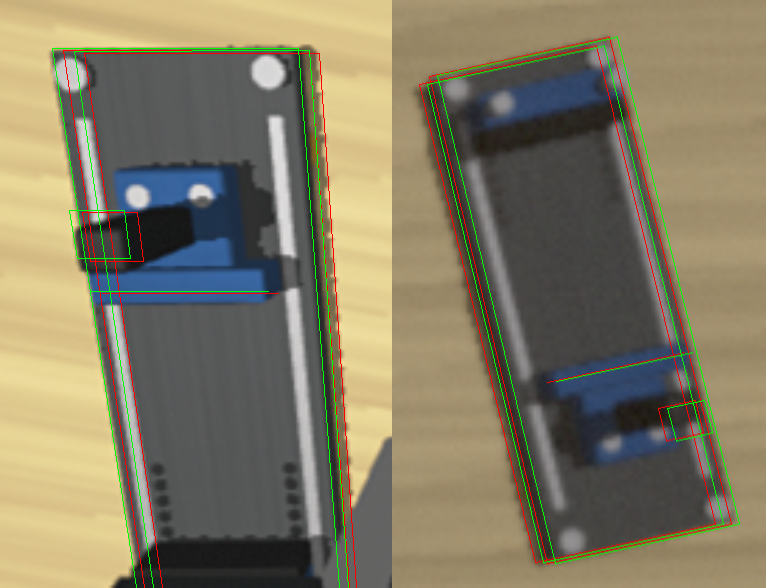

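View pics/o3.png

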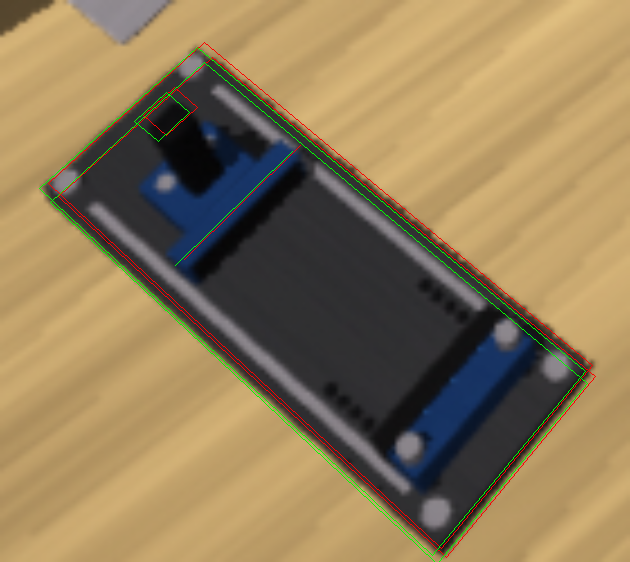

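```bash

python3 -m creep '[{"x":0,"y":-10,"z":5,"rx":0,"ry":0,"rz":0},{"x":0,"y":-22,"z":12,"rx":0,"ry":0,"rz":0},{"x":2,"y":-32,"z":18,"rx":0,"ry":0,"rz":0},{"x":6,"y":-32,"z":18,"rx":0,"ry":0,"rz":0},{"x":10,"y":-28,"z":17,"rx":0,"ry":0,"rz":0},{"x":15,"y":-20,"z":12,"rx":0,"ry":0,"rz":0},{"x":20,"y":-9,"z":6,"rx":0,"ry":0,"rz":0},{"x":20,"y":-4,"z":2,"rx":0,"ry":0,"rz":0},{"x":10,"y":0,"z":0,"rx":0,"ry":0,"rz":0},{"x":0,"y":0,"z":0,"rx":0,"ry":0,"rz":0},{"x":0,"y":0,"z":0,"rx":0,"ry":0,"rz":0}]'
python3 - <<'E'
from h import *
im=snap('wrist','w17.png');im=snap('scene','s17.png'); cv2.imwrite('pics/s17c.png',cv2.resize(im[200:384,80:260,::-1],None,fx=3.2,fy=3.2)); 
plan([603.5,-310.6,60],101.35); print(sense()['joint_pos'].round(2))
E
```

```text
time: 31.05
eef_pos: [603.6, -311.8, 113.9]
ee_rot: [-0.593, 1.57, -0.397]
wrist_force: [0.7, -0.2, -3.8]
width: 0.446
t 31.15 pos [ 604.1 -312.   115. ] ang 101.27 tilt 0.15 q6 -2.35 w 0.445 F [ 0.   -0.26 -5.01]
 turn rx total -0.013  then shift xyz [55.   1.6 -0.4]
[-0.58  0.46  1.36  0.    1.32 -2.35]
```

View pics/s17c.png

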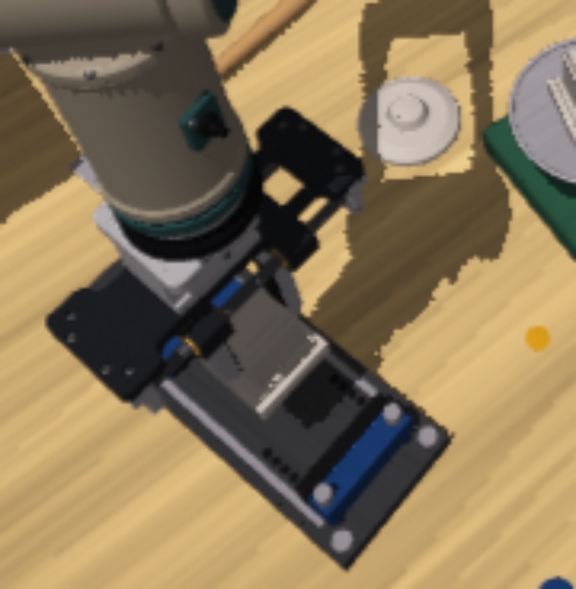

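View pics/w17.png

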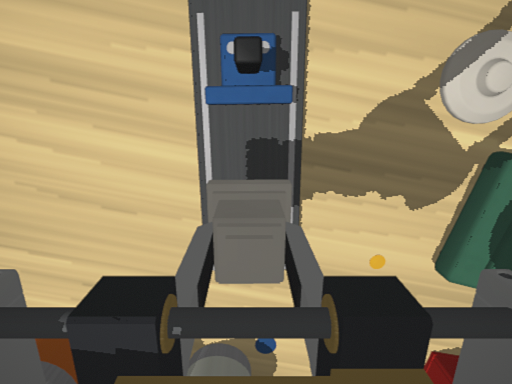

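```bash

python3 -m creep '[{"x":10,"y":0.5,"z":0,"rx":0,"ry":0,"rz":0},{"x":20,"y":0.5,"z":0,"rx":0,"ry":0,"rz":0},{"x":24,"y":0,"z":0,"rx":0,"ry":0,"rz":0},{"x":18,"y":0,"z":0,"rx":0,"ry":0,"rz":0},{"x":10,"y":0,"z":0,"rx":0,"ry":0,"rz":0},{"x":5,"y":0,"z":0,"rx":0,"ry":0,"rz":0},{"x":2,"y":0,"z":0,"rx":0,"ry":0,"rz":0},{"x":0,"y":0,"z":0,"rx":0,"ry":0,"rz":0}]'
python3 -m creep '[{"x":1,"y":0,"z":0,"rx":0,"ry":0,"rz":0},{"x":1,"y":0,"z":0,"rx":0,"ry":0,"rz":0},{"x":0,"y":0,"z":0,"rx":0,"ry":0,"rz":0}]'
python3 -m creep '[{"x":1,"y":0,"z":0,"rx":0,"ry":0,"rz":0},{"x":1,"y":0,"z":0,"rx":0,"ry":0,"rz":0},{"x":0,"y":0,"z":0,"rx":0,"ry":0,"rz":0}]'
```

```text
time: 31.95
eef_pos: [603.7, -311.0, 25.0]
ee_rot: [-0.718, 1.569, -0.521]
wrist_force: [0.0, 0.3, -4.3]
width: 0.444
time: 32.25
eef_pos: [603.3, -310.8, 22.7]
ee_rot: [-0.627, 1.57, -0.43]
wrist_force: [-0.4, 0.7, -4.0]
width: 0.443
time: 32.55
eef_pos: [603.0, -310.6, 20.2]
ee_rot: [2.14, 1.57, 2.336]
wrist_force: [-0.1, 0.6, -4.2]
width: 0.446
```

```bash

python3 -m creep '[{"x":1,"y":0,"z":0,"rx":0,"ry":0,"rz":0},{"x":1,"y":0,"z":0,"rx":0,"ry":0,"rz":0},{"x":0,"y":0,"z":0,"rx":0,"ry":0,"rz":0}]'
python3 -m creep '[{"x":0.7,"y":0,"z":0,"rx":0,"ry":0,"rz":0},{"x":0,"y":0,"z":0,"rx":0,"ry":0,"rz":0}]'
python3 -m creep '[{"x":0.7,"y":0,"z":0,"rx":0,"ry":0,"rz":0},{"x":0,"y":0,"z":0,"rx":0,"ry":0,"rz":0}]'
```

```text
time: 32.85
eef_pos: [603.1, -310.7, 18.2]
ee_rot: [1.825, 1.571, 2.021]
wrist_force: [-0.3, -0.3, -4.1]
width: 0.445
time: 33.05
eef_pos: [603.2, -310.8, 18.1]
ee_rot: [-0.513, 1.571, -0.317]
wrist_force: [-0.4, 0.5, -1.3]
width: 0.445
time: 33.25
eef_pos: [603.2, -310.7, 18.1]
ee_rot: [-0.617, 1.57, -0.421]
wrist_force: [-2.8, 1.3, 4.2]
width: 0.446
```

```bash

python3 -m creep '[{"x":0,"y":0,"z":0,"rx":0,"ry":0,"rz":0},{"x":0,"y":0,"z":0,"rx":0,"ry":0,"rz":0},{"x":0,"y":0,"z":0,"rx":0,"ry":0,"rz":0},{"x":0,"y":0,"z":0,"rx":0,"ry":0,"rz":0},{"x":0,"y":0,"z":0,"rx":0,"ry":0,"rz":0},{"x":-8,"y":0,"z":0,"rx":0,"ry":0,"rz":0},{"x":-20,"y":0,"z":0,"rx":0,"ry":0,"rz":0},{"x":-30,"y":0,"z":0,"rx":0,"ry":0,"rz":0},{"x":-25,"y":0,"z":0,"rx":0,"ry":0,"rz":0},{"x":-10,"y":0,"z":-5,"rx":0,"ry":0,"rz":0},{"x":0,"y":0,"z":-18,"rx":0,"ry":0,"rz":0},{"x":0,"y":0,"z":-28,"rx":0,"ry":0,"rz":0},{"x":0,"y":0,"z":-32,"rx":0,"ry":0,"rz":0},{"x":0,"y":0,"z":-24,"rx":0,"ry":0,"rz":0},{"x":0,"y":0,"z":-12,"rx":0,"ry":0,"rz":0},{"x":0,"y":0,"z":0,"rx":0,"ry":0,"rz":0},{"x":0,"y":0,"z":0,"rx":0,"ry":0,"rz":0}]' -0.4
python3 - <<'E'
from h import *
im=snap('wrist','w18.png');im=snap('scene','s18.png'); s=sense(); c=cam('wrist',s)
cv2.imwrite('pics/s18c.png',cv2.resize(im[200:384,80:260,::-1],None,fx=3.2,fy=3.2)); 
for d in finder.pinpoint('wrist','jaw_post')[:3]: print(d['xy'],d['confidence'],toz(c,d['xy'],85))
plan([482.8,-334,37],101.35)
E
```

```text
time: 34.95
eef_pos: [487.2, -334.1, 110.0]
ee_rot: [-0.215, 1.57, -0.019]
wrist_force: [0.5, -0.2, -0.1]
width: 0.697
[247.8, 205.1] 0.59 [ 486.5379418  -335.87772348   85.        ]
t 35.1 pos [ 487.6 -333.8  109.8] ang 101.31 tilt 0.03 q6 -2.49 w 0.7 F [ 0.31  0.28 -0.61]
 turn rx total -0.007  then shift xyz [72.8  0.8 -4.8]
```

View pics/s18c.png

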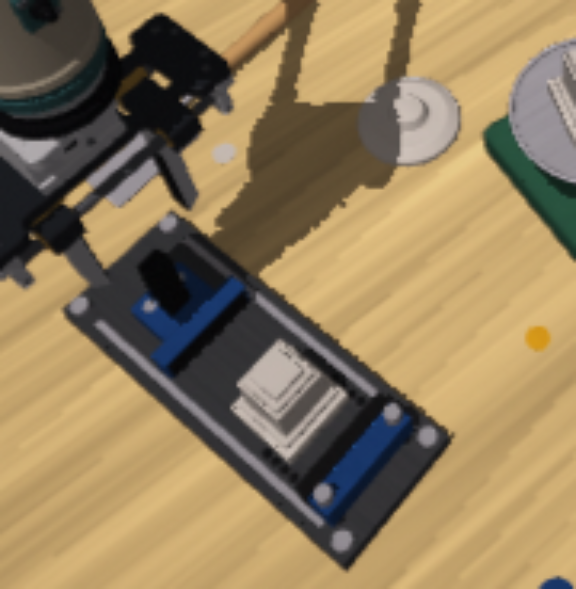

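View pics/w18.png

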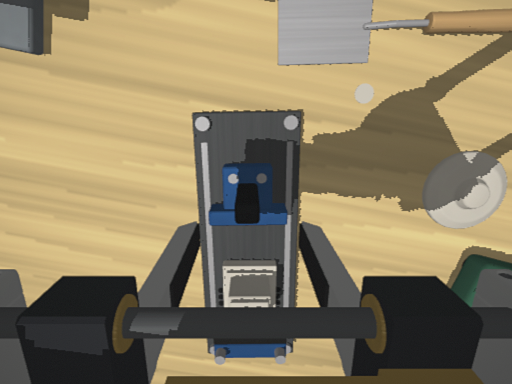

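```bash

python3 -m creep '[{"x":8,"y":-0.5,"z":-1.5,"rx":0,"ry":0,"rz":0},{"x":20,"y":-0.5,"z":-1.5,"rx":0,"ry":0,"rz":0},{"x":22,"y":0,"z":0,"rx":0,"ry":0,"rz":0},{"x":14,"y":0,"z":0,"rx":0,"ry":0,"rz":0},{"x":7,"y":0,"z":0,"rx":0,"ry":0,"rz":0},{"x":2,"y":0,"z":0,"rx":0,"ry":0,"rz":0},{"x":0,"y":0,"z":0,"rx":0,"ry":0,"rz":0}]'
python3 -m creep '[{"x":0,"y":0,"z":0,"rx":0,"ry":0,"rz":0},{"x":0,"y":0,"z":0,"rx":0,"ry":0,"rz":0},{"x":0,"y":0,"z":0,"rx":0,"ry":0,"rz":0},{"x":0,"y":0,"z":0,"rx":0,"ry":0,"rz":0},{"x":0,"y":0,"z":0,"rx":0,"ry":0,"rz":0},{"x":0,"y":0,"z":0,"rx":0,"ry":0,"rz":0},{"x":0,"y":0,"z":0,"rx":0,"ry":0,"rz":0},{"x":0,"y":0,"z":0,"rx":0,"ry":0,"rz":0}]' 1 40
python3 - <<'E'
from h import *
im=snap('wrist','w19.png');im=snap('scene','s19.png'); s=sense(); c=cam('wrist',s)
cv2.imwrite('pics/s19c.png',cv2.resize(im[200:384,80:260,::-1],None,fx=3.2,fy=3.2)); 
plan([482.8,-334,37],101.35)
E
```

```text
time: 35.8
eef_pos: [484.0, -335.6, 36.9]
ee_rot: [-0.303, 1.571, -0.106]
wrist_force: [-0.3, -0.5, 0.6]
width: 0.696
time: 36.6
eef_pos: [484.0, -336.6, 37.1]
ee_rot: [-1.445, 1.569, -1.248]
wrist_force: [0.1, -4.0, -0.5]
width: 0.215
t 36.7 pos [ 484.  -336.6   37.1] ang 101.28 tilt 0.1 q6 -2.49 w 0.211 F [-0.15 -4.44 -1.48]
 turn rx total -0.011  then shift xyz [ 0.1  2.7 -0.6]
```

View pics/s19c.png

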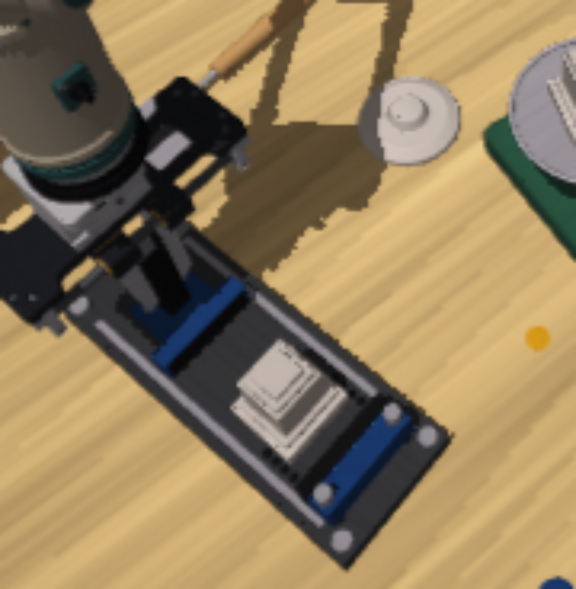

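View pics/w19.png

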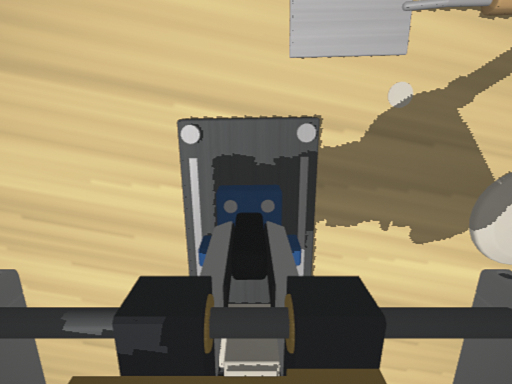

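```bash

python3 -m creep '[{"x":0,"y":-1,"z":1,"rx":0,"ry":0,"rz":0},{"x":0,"y":0,"z":2,"rx":0,"ry":0,"rz":0},{"x":0,"y":0,"z":2,"rx":0,"ry":0,"rz":0},{"x":0,"y":0,"z":2,"rx":0,"ry":0,"rz":0}]'
python3 -m creep '[{"x":0,"y":0,"z":3,"rx":0,"ry":0,"rz":0},{"x":0,"y":0,"z":3,"rx":0,"ry":0,"rz":0},{"x":0,"y":0,"z":3,"rx":0,"ry":0,"rz":0},{"x":0,"y":0,"z":3,"rx":0,"ry":0,"rz":0}]'
python3 -m creep '[{"x":0,"y":0,"z":3,"rx":0,"ry":0,"rz":0},{"x":0,"y":0,"z":3,"rx":0,"ry":0,"rz":0},{"x":0,"y":0,"z":3,"rx":0,"ry":0,"rz":0},{"x":0,"y":0,"z":3,"rx":0,"ry":0,"rz":0}]'
cat > st.py <<'E'
from h import *
s=sense(); u=np.array([np.cos(.198),np.sin(.198),0]); v=np.array([-u[1],u[0],0])
d=s['eef_pos']-[559.4,-319.5,0]; F=s['wrist_force']
print('t',round(s['time'],2),'post',(d@u).round(2),'lat',(d@v).round(2),'z',d[2].round(1),'Fx',(F@u).round(2),'Fy',(F@v).round(2),'Fz',F[2].round(2),'w',round(s['width'],3))
E
python3 st.py
```

```text
time: 37.1
eef_pos: [487.6, -335.7, 37.1]
ee_rot: [3.072, 1.565, -3.014]
wrist_force: [-8.4, -4.3, 4.2]
width: 0.214
time: 37.5
eef_pos: [499.1, -333.2, 37.1]
ee_rot: [3.017, 1.565, -3.068]
wrist_force: [-9.1, -3.3, 3.8]
width: 0.212
time: 37.9
eef_pos: [510.7, -330.7, 37.1]
ee_rot: [2.977, 1.564, -3.108]
wrist_force: [-9.2, -3.3, 4.3]
width: 0.211
t 37.9 post -49.92 lat -1.45 z 37.1 Fx -9.63 Fy -1.45 Fz 4.32 w 0.211
```

```bash

python3 -m creep '[{"x":0,"y":0,"z":3,"rx":0,"ry":0,"rz":0},{"x":0,"y":0,"z":3,"rx":0,"ry":0,"rz":0},{"x":0,"y":0,"z":3,"rx":0,"ry":0,"rz":0},{"x":0,"y":0,"z":3,"rx":0,"ry":0,"rz":0},{"x":0,"y":0,"z":3,"rx":0,"ry":0,"rz":0},{"x":0,"y":0,"z":3,"rx":0,"ry":0,"rz":0},{"x":0,"y":0,"z":3,"rx":0,"ry":0,"rz":0}]'; python3 st.py
python3 -m creep '[{"x":0,"y":0,"z":2,"rx":0,"ry":0,"rz":0},{"x":0,"y":0,"z":2,"rx":0,"ry":0,"rz":0}]'; python3 st.py
python3 -m creep '[{"x":0,"y":0,"z":2,"rx":0,"ry":0,"rz":0},{"x":0,"y":0,"z":2,"rx":0,"ry":0,"rz":0}]'; python3 st.py
python3 -m creep '[{"x":0,"y":0,"z":2,"rx":0,"ry":0,"rz":0},{"x":0,"y":0,"z":2,"rx":0,"ry":0,"rz":0}]'; python3 st.py
```

```text
time: 38.6
eef_pos: [531.1, -326.3, 37.1]
ee_rot: [2.901, 1.564, 3.098]
wrist_force: [-9.1, -3.2, 4.3]
width: 0.212
t 38.6 post -29.09 lat -1.13 z 37.1 Fx -9.59 Fy -1.33 Fz 4.29 w 0.212
time: 38.8
eef_pos: [535.0, -325.5, 37.0]
ee_rot: [2.89, 1.564, 3.088]
wrist_force: [-9.2, -3.0, 4.3]
width: 0.21
t 38.8 post -25.07 lat -1.1 z 37.0 Fx -9.56 Fy -1.13 Fz 4.32 w 0.21
time: 39.0
eef_pos: [537.5, -325.0, 37.1]
ee_rot: [2.94, 1.561, 3.138]
wrist_force: [-12.0, -3.8, 5.2]
width: 0.21
t 39.0 post -22.55 lat -1.05 z 37.1 Fx -12.56 Fy -1.37 Fz 5.22 w 0.21
time: 39.2
eef_pos: [541.1, -324.2, 37.1]
ee_rot: [2.935, 1.561, 3.133]
wrist_force: [-11.5, -4.5, 5.7]
width: 0.21
t 39.2 post -18.91 lat -1.03 z 37.1 Fx -12.13 Fy -2.19 Fz 5.74 w 0.21
```

```bash

for i in 1 2; do python3 -m creep '[{"x":0,"y":0,"z":1.5,"rx":0,"ry":0,"rz":0},{"x":0,"y":0,"z":1.5,"rx":0,"ry":0,"rz":0}]' >/dev/null; python3 st.py; done
python3 -m creep '[{"x":0,"y":0,"z":1,"rx":0,"ry":0,"rz":0},{"x":0,"y":0,"z":1,"rx":0,"ry":0,"rz":0}]' >/dev/null; python3 st.py
```

```text
t 39.4 post -15.94 lat -0.98 z 37.1 Fx -12.67 Fy -0.94 Fz 5.85 w 0.21
t 39.6 post -13.01 lat -0.96 z 37.1 Fx -12.06 Fy -0.92 Fz 7.11 w 0.211
t 39.8 post -10.98 lat -0.89 z 37.1 Fx -12.98 Fy -1.47 Fz 6.34 w 0.208
```

```bash

python3 -m creep '[{"x":0,"y":0,"z":1,"rx":0,"ry":0,"rz":0},{"x":0,"y":0,"z":1,"rx":0,"ry":0,"rz":0}]' >/dev/null; python3 st.py
python3 -m creep '[{"x":0,"y":0,"z":1,"rx":0,"ry":0,"rz":0},{"x":0,"y":0,"z":1,"rx":0,"ry":0,"rz":0}]' >/dev/null; python3 st.py
python3 -m creep '[{"x":0,"y":0,"z":1,"rx":0,"ry":0,"rz":0}]' >/dev/null; python3 st.py
python3 -m creep '[{"x":0,"y":0,"z":1,"rx":0,"ry":0,"rz":0}]' >/dev/null; python3 st.py
```

```text
t 40.0 post -9.01 lat -0.89 z 37.1 Fx -13.13 Fy -1.56 Fz 6.19 w 0.21
t 40.2 post -7.05 lat -0.84 z 37.1 Fx -12.45 Fy -1.32 Fz 5.55 w 0.21
t 40.3 post -6.04 lat -0.84 z 37.1 Fx -11.99 Fy -0.34 Fz 5.89 w 0.216
t 40.4 post -5.04 lat -0.83 z 37.1 Fx -12.64 Fy -0.81 Fz 6.58 w 0.211
```

```bash

python3 -m creep '[{"x":0,"y":0,"z":1,"rx":0,"ry":0,"rz":0}]' >/dev/null; python3 st.py
python3 -m creep '[{"x":0,"y":0,"z":1,"rx":0,"ry":0,"rz":0}]' >/dev/null; python3 st.py
python3 -m creep '[{"x":0,"y":0,"z":1,"rx":0,"ry":0,"rz":0}]' >/dev/null; python3 st.py
```

```text
t 40.5 post -4.05 lat -0.8 z 37.1 Fx -12.68 Fy -0.83 Fz 6.72 w 0.213
t 40.6 post -3.09 lat -0.78 z 37.1 Fx -12.75 Fy -0.59 Fz 6.36 w 0.208
t 40.7 post -2.63 lat -0.77 z 37.0 Fx -15.7 Fy -1.21 Fz 7.5 w 0.209
```

```bash

python3 -m creep '[{"x":0,"y":0,"z":0.5,"rx":0,"ry":0,"rz":0}]' >/dev/null; python3 st.py
python3 -m creep '[{"x":0,"y":0,"z":0.5,"rx":0,"ry":0,"rz":0}]' >/dev/null; python3 st.py
```

```text
t 40.8 post -2.58 lat -0.75 z 37.1 Fx -14.59 Fy -0.81 Fz 7.97 w 0.212
t 40.9 post -2.47 lat -0.78 z 37.1 Fx -15.79 Fy -0.84 Fz 8.48 w 0.212
```

```bash

python3 -m creep '[{"x":0,"y":0,"z":0.7,"rx":0,"ry":0,"rz":0}]' >/dev/null; python3 st.py
python3 -m creep '[{"x":0,"y":0,"z":0.7,"rx":0,"ry":0,"rz":0}]' >/dev/null; python3 st.py
python3 -m creep '[{"x":0,"y":0,"z":0.5,"rx":0,"ry":0,"rz":0}]' >/dev/null; python3 st.py
```

```text
t 41.0 post -2.32 lat -0.75 z 37.0 Fx -17.63 Fy -1.72 Fz 8.68 w 0.211
t 41.1 post -2.15 lat -0.75 z 37.1 Fx -16.56 Fy -1.5 Fz 8.39 w 0.21
t 41.2 post -2.07 lat -0.77 z 37.1 Fx -18.15 Fy -1.31 Fz 8.84 w 0.208
```

```bash

python3 -m creep '[{"x":0,"y":0,"z":0.7,"rx":0,"ry":0,"rz":0}]' >/dev/null; python3 st.py
python3 -m creep '[{"x":0,"y":0,"z":0.7,"rx":0,"ry":0,"rz":0}]' >/dev/null; python3 st.py
python3 -m creep '[{"x":0,"y":0,"z":0,"rx":0,"ry":0,"rz":0}]' >/dev/null; python3 st.py
```

```text
t 41.3 post -1.87 lat -0.78 z 37.1 Fx -19.11 Fy -1.13 Fz 9.86 w 0.209
t 41.4 post -1.71 lat -0.73 z 37.0 Fx -20.72 Fy -0.7 Fz 9.58 w 0.21
t 41.5 post -1.69 lat -0.72 z 37.0 Fx -19.93 Fy -1.52 Fz 9.01 w 0.209
```

```bash

python3 -m creep '[{"x":0,"y":0,"z":0.5,"rx":0,"ry":0,"rz":0},{"x":0,"y":0,"z":0,"rx":0,"ry":0,"rz":0}]' >/dev/null; python3 st.py
python3 -m creep '[{"x":0,"y":0,"z":0,"rx":0,"ry":0,"rz":0},{"x":0,"y":0,"z":0,"rx":0,"ry":0,"rz":0},{"x":0,"y":0,"z":0,"rx":0,"ry":0,"rz":0},{"x":0,"y":0,"z":0,"rx":0,"ry":0,"rz":0},{"x":0,"y":0,"z":0,"rx":0,"ry":0,"rz":0}]' -0.4 >/dev/null; python3 st.py
python3 -m creep '[{"x":-6,"y":0,"z":0,"rx":0,"ry":0,"rz":0},{"x":-20,"y":0,"z":0,"rx":0,"ry":0,"rz":0},{"x":-30,"y":0,"z":0,"rx":0,"ry":0,"rz":0},{"x":-25,"y":0,"z":0,"rx":0,"ry":0,"rz":0},{"x":-15,"y":0,"z":-10,"rx":0,"ry":0,"rz":0},{"x":0,"y":0,"z":-25,"rx":0,"ry":0,"rz":0},{"x":0,"y":0,"z":-35,"rx":0,"ry":0,"rz":0},{"x":0,"y":0,"z":-35,"rx":0,"ry":0,"rz":0},{"x":0,"y":0,"z":-25,"rx":0,"ry":0,"rz":0},{"x":0,"y":0,"z":-10,"rx":0,"ry":0,"rz":0},{"x":0,"y":0,"z":0,"rx":0,"ry":0,"rz":0},{"x":0,"y":0,"z":0,"rx":0,"ry":0,"rz":0}]'
python3 - <<'E'
from h import *
snap('top','t20.png');im=snap('scene','s20.png')
cv2.imwrite('pics/s20c.png',cv2.resize(im[130:384,80:380,::-1],None,fx=2.3,fy=2.3)); 
E
```

```text
t 41.7 post -1.61 lat -0.7 z 37.0 Fx -20.89 Fy -1.18 Fz 10.31 w 0.207
t 42.2 post 8.89 lat -1.55 z 36.7 Fx -0.15 Fy -0.01 Fz 0.47 w 0.597
time: 43.4
eef_pos: [431.5, -347.2, 133.1]
ee_rot: [-0.277, 1.57, -0.081]
wrist_force: [-0.3, -0.4, -0.6]
width: 0.7
```

View pics/s20c.png

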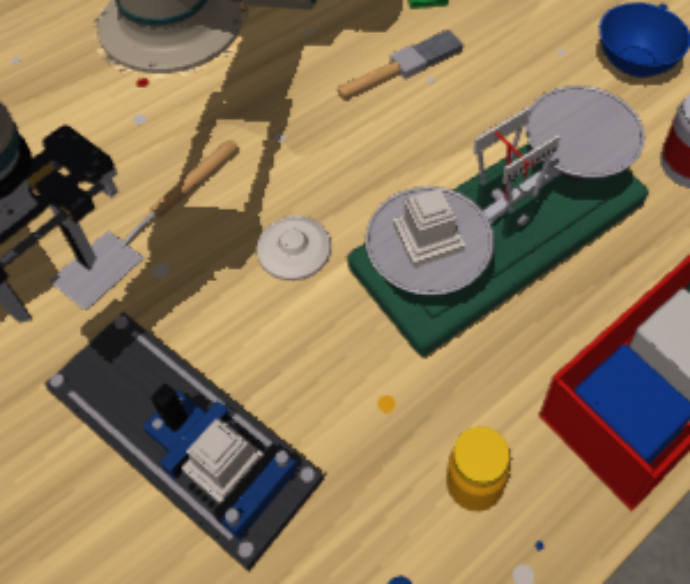

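View pics/t20.png

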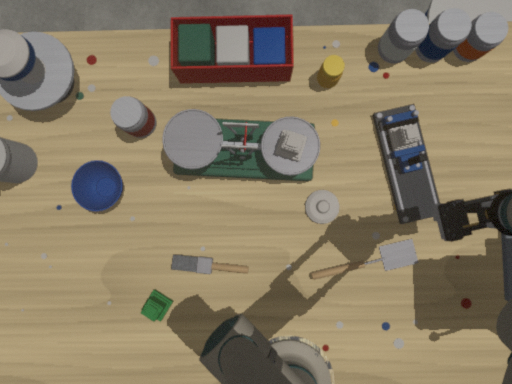

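```bash
python3 - <<'E'
from h import *
a=cv2.resize(cv2.imread('pics/s20.png')[285:375,130:225],None,fx=6,fy=6,interpolation=cv2.INTER_CUBIC)
b=cv2.resize(cv2.imread('pics/t20.png')[100:190,375:440],None,fx=6,fy=6,interpolation=cv2.INTER_CUBIC)
cv2.imwrite('pics/f.png',cv2.resize(np.hstack([a,b]),None,fx=.8,fy=.8))
E
```

```text
(no output)
```

View pics/f.png

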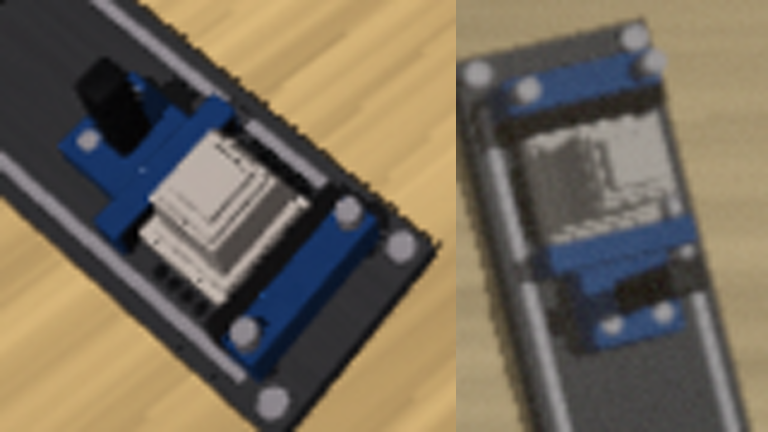

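```bash
python3 -c "
from plant import hand_in,sense
print(sense()['time']); print(hand_in())"
```

```text
43.5
the job is handed in; nothing more can be done
None
```

The heavier cap is nipped in the vice and the lighter one is still on the right pan. I handed in at 43.5 s.

**Weighing:** I stood one cap on each pan and let go. The beam stayed at its stop with the left pan down in pictures about 1.2 s and 2.5 s after release, so the left cap is the heavier. The wrist force while carrying each cap agreed: about 4.5 N for the left one and 3.6 N for the right.

**Vice:** I stood the left cap on the bed and pushed the near jaw by its post:

| Stage | Force on the post |
|---|---|
| Jaw sliding alone | about 9.6 N |
| Shoving the cap along | about 12.5 N |
| Far pad met, final push before letting go | about 20.9 N (11 N over sliding) |

**Last checks:** The final pictures show:
- the foot square and upright between both jaws;
- the light cap standing on the right pan;
- the other things apparently where they were;
- the gripper clear of everything.

**What went wrong or could not be checked:**
- **Finger length:** The real fingertips end about 29 mm short of the reported TCP. The first two grasps therefore held the caps high, with the opening at 0.37 instead of 0.45.
- **Missed grasp:** One attempt to pick the cap off the left pan closed on nothing. The cap did not move. I corrected for the offset, and the later grips read as expected.
- **Letting go of the post:** The arm sprang about 10 mm forward as the fingers opened. The wrist force read near zero once the fingers were open, and the pictures show no disturbance.
- **Nip after release:** I could not measure it directly. It rests on the push force and the pictures.

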